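# Index the swivel stand and load the roller unit

## Robot

A 7-joint arm with a two-finger parallel gripper is mounted at the origin on the work surface. World frame = base frame: x ahead of the robot, y to its left, z up, the work surface at z = 0. Lengths are in mm, angles in degrees, forces in N, time in s.
With the tool pointing down it reaches from about 425 to 1025 mm from the base axis. Payload 9.4 kg.
Tool frame: the origin (TCP) lies on the centre line of the jaws, within the pads' length; the fingertips stand 11 mm ahead of it and the grasp point (between the pads) lies 8 mm behind it; z points along the fingers, y is the line along which they close (so a half turn about z gives the same grasp; the last joint's range is limited). The gripper opens to 85 mm and grips with 20 to 120 N. Pads are 22 mm wide; open, the fingers measure 114 mm over their backs; the gripper's body (76 mm by 85 mm) begins 54 mm behind the grasp point. The pads swing forward as they close: fully open they stand 13 mm farther back than shut.
Start: joints at [71.064, 34.337, -0.143, 91.639, 0.103, 54.024, -4.572], TCP at [182.027, -701.777, 242.275] pointing down, gripper open.
Joint ranges: [-147.43, 147.43], [-19.82, 112.94], [-74.19, 73.91], [6.32, 146.72], [-59.91, 239.91], [6.04, 106.73], [-150.56, 150.56]. Speed limits (degrees/s): [127.2, 127.2, 172.46, 172.46, 180, 180, 180].

## Interface

Orientations are given as a 3x3 rotation matrix whose columns are the frame's x, y, z axes.
In Python, from rig import monitor, cams, job gives the robot as it stands. The module is installed in compiled form; this text tells all that it offers.
- The arm moves only by the tool move_arm, never from a script. Its argument "motion" is a list of rows, each a list of 7 numbers: the shift along the tool's x, y, z each as a share of 0.1 m, from -1 to 1, then the turn, a rotation vector about the tool's x, y, z each as a share of 1.5 rad, from -1 to 1, then the closure, from -1 (fully open) to 1 (shut). A call has 1 to 5 rows; each row is the pose to reach, as a shift and turn from the pose commanded when the call began, along the tool's axes at that moment; what a row does not reach only later rows make up. A row lasts 1/10 s, in which the tool goes at most 50 mm and 8.59 degrees, less where a joint would pass 70% of its speed; a pose out of reach is approached as far as the arm can. A call with a number of a shift or a turn outside -1 to 1 is refused whole. A call with a gripper value outside its range is refused whole. The fingers move at their own pace and stop on an object; "newtons" is the grip in N (left out, the last holds). Time passes only in rows, so rows that repeat a pose let the fingers close. It gives the time, the measured TCP pose, the force, the opening and the grip force at its end, in the units of the state.
- monitor.state(): the state, without advancing time (a new reading comes with each control period).
- cams.snapshot(name): name is "scene" or "top" or "wrist"; returns the picture (420x560x3 uint8, red, green, blue); there is no depth.
- cams.camera_model(name): a dict with "camera_matrix" (3x3 intrinsics, pixels), "k1" (the pictures are not rectified: a ray, as slopes to the right and down, at radius r is drawn at 1 + k1 r^2 times it, then the intrinsics apply), "R" (3x3) and "t" (3): a world point X has camera coordinates R X + t. Camera axes: x right, y down, z forward; pixel columns grow to the right and rows downward; lengths in mm; the calibration is good to about 2 mm. A picture is of the moment at which its call begins: read the wrist's pose just before it. camera_model takes no time and is no camera call; for the wrist camera it gives the pose at the moment of the call.
- job.close_job(): hands the job in; it is judged then, once.
The state is a dict: "t": time; "qpos": joint angles; "qvel": joint speeds; "joint_torque": joint torques, N m; "tool_pos": TCP position; "tcp_rot": TCP orientation; "force": force on the tool from outside, world axes, zero at the start; "torque": the same for the moment, N m; "gripper_width": opening from 0.0 (shut) to 1.0 (fully open); "grip_force": force on a finger pad.
Only numpy, scipy, OpenCV 4.12 (cv2) and the standard library are available. Lean on these libraries where they do the work, as an engineer would, in place of code of your own. Each camera call takes 0.05 s, during which the arm holds its last target. There are 200 camera calls.

## Task

Turn the clicking swivel stand clockwise by its upright black post, counting the clicks, until its pointer stands in the click that faces the tall index fin on the base. Then pick up the ribbed roller unit and lay it in the stand's sloping cradle, tall square end plate downhill and the foot against the bottom stop, setting it down flat on the cradle floor before you let go. Leave the other things on the bench alone and let go of everything.

Things in the scene. Friction and masses are not known exactly. Their poses are not given: they have to be found in the camera images.
- swivel (a joint): Swivel top about its vertical axis, rad. 0 = pointer facing the index fin; positive = counter-clockwise from above. Spring clicks every 20 degrees (0.349 rad), at 0 and all multiples; let go between clicks, it snaps to the nearest. Leaving a click takes about 0.7 N m (6 N at the post). Range -1.2 to 2.6, no stop at 0. Starts 3 to 6 clicks on the positive side.
- stand: Round dark steel base plate of the swivel stand, 240 mm across, 14 mm thick, bolted down. Origin on the bench at the swivel axis, z up; +x towards the index fin. Small ribs on its rim mark the clicks. The grey turntable disc on it is 160 mm across, its top 40 mm above the bench.
- index_fin (a point): Top of the fixed index fin, an upright aluminium tab 10 x 16 x 40 mm on the base plate's rim, 113 mm from the swivel axis, top 54 mm above the bench; the one tall mark among the low ribs.
- pointer_tip (a point): Tip of the aluminium pointer (16 mm wide, sticking out 25 mm) on the turntable's rim, 105 mm from the swivel axis, 36 mm above the bench, under the high end of the cradle.
- post_top (a point): Top centre of the upright black round post, 24 mm diameter, 62 mm tall, by which the swivel is turned. It stands on a flat steel arm (arm top 50 mm above the bench) 115 mm from the swivel axis, 90 degrees counter-clockwise of the pointer; its top is 110 mm above the bench. It does not turn in the arm.
- cradle (a point): Sloping steel cradle on the turntable, rising 32 degrees towards the pointer. Origin: middle of its floor, on the swivel axis, 92 mm above the bench; x uphill, y across, z square to the floor. Floor 150 x 86 mm, x -72 to 78; side lips 8 mm high, 70 mm apart; bottom stop 12 mm high, inner face at x = -65 mm; top end open.
- unit: Loose roller unit, 0.4 to 0.85 kg. Origin: centre of the underside of its aluminium foot plate (130 x 64 x 8 mm, x along it), z up. Grey drum along x, axis 32 mm up; smooth, 44 mm diameter, for x within 21 mm: grip across there (ribs beyond: 49 mm). Tall end plate at -x: 62 mm wide, top 70 mm up. Small one at +x: 40 wide, 48 up. Home, its frame equals the cradle's.
- unit_shaft (a point): End of the unit's shaft stub (14 mm diameter), 79 mm from its middle on the +x side, 32 mm above its underside.
- driver: Bystander: cordless driver lying on its side, 170 mm long body, handle and battery to one side; origin under its body.
- bin: Bystander: open yellow parts bin 120 x 160 x 70 mm; origin under its middle.
- jar: Bystander: amber jar 64 mm diameter, 100 mm tall; origin under its middle.
Mind the look-alikes: they are no part of the job. There is more than one size of the stand; the job needs the larger.

How it is judged (in metres and radians):
On the way, in this order (a step that is already met when the one before it is completed fails the run):
1. the swivel rests in the click that faces the index fin, the unit not yet lifted (value of joint swivel between -0.07 and 0.07 rad and height (world z) of unit below 0.02 m), for 0.3 s.
2. the unit lies flat in the cradle while the fingers still hold it (contact force between the fingers and unit above 1 N and z of unit in the frame of cradle below 0.007 m and angle between the z axis of unit and the z axis of cradle, either way round below 0.1 rad and distance between unit and cradle below 0.025 m), for 0.1 s.
At the end, for the whole second after the job is handed in: The swivel rests in the click facing the index fin (within 0.07 rad), and the unit lies at rest in the cradle, released: flat on its floor (within 4 mm and 0.06 rad), between the side lips (6 mm), foot at most 10 mm from the bottom stop, tall end plate downhill (value of joint swivel between -0.07 and 0.07 rad and x of unit in the frame of cradle between -0.004 and 0.01 m and y of unit in the frame of cradle between -0.006 and 0.006 m and z of unit in the frame of cradle below 0.004 m and angle between the z axis of unit and the z axis of cradle, either way round below 0.06 rad and x of unit_shaft in the frame of cradle above 0.05 m and linear speed of unit below 0.02 m/s); the robot touches nothing.
It fails at once if a bystander is pushed more than 30 mm (distance of any of driver, bin, jar from where it was at the start of the episode above 0.03 m).
It also fails if it takes over 58 s, if anything falls off the work surface, if the arm or the gripper's body presses on something with over 40 N, if the wrist force passes 120 N, or if a joint passes its speed limit or range.

## Working session

There is one attempt and no reset: what is moved stays moved. The work goes in short steps, Python scripts to look and compute and a tool call to move; the robot and the scene stay as the last step left them, time stands still between calls to the robot, and variables do not carry over. Pictures are saved under pics/ and viewed, at most 10 in all, crops included, and the job is handed in when it is done.

Besides the shell and the picture viewer there is one more tool, called by a JSON object that holds its "api" and its "payload", one argument or row to a line. move_arm: Moves the arm, as the interface text tells. Its arguments: {"type":"object","properties":{"motion":{"type":"array"},"newtons":{"type":"number"}},"required":["motion"]}

```bash
mkdir -p pics; cat > h.py <<'E'
import numpy as np, cv2
from rig import monitor, cams, job
def snap(n,f):
    m=cams.camera_model(n); im=cams.snapshot(n); cv2.imwrite('pics/'+f+'.png',cv2.cvtColor(im,cv2.COLOR_RGB2BGR)); 
    np.save('pics/'+f+'.npy',dict(m),allow_pickle=True); return im,m
def ray(m,u,v):
    K=np.array(m['camera_matrix']);R=np.array(m['R']);t=np.array(m['t'])
    d=np.linalg.inv(K)@[u,v,1.]; x=d[:2].copy()
    for _ in range(30): x=d[:2]/(1+m['k1']*(x@x))
    return -R.T@t, R.T@np.array([x[0],x[1],1])
def onz(m,u,v,z):
    c,d=ray(m,u,v); return c+d*(z-c[2])/d[2]
def proj(m,X):
    p=np.array(m['R'])@X+np.array(m['t']); x=p[:2]/p[2]; x=x*(1+m['k1']*(x@x)); return (np.array(m['camera_matrix'])@[x[0],x[1],1])[:2]
def load(f): return np.load('pics/'+f+'.npy',allow_pickle=True).item()
E
python3 - <<'E'
from h import *
a,_=snap('top','top0'); b,_=snap('scene','scene0')
print(monitor.state())
for n in('top','scene'):
    c=ray(cams.camera_model(n),280,210);print(c)
E
```

```text
{'t': 0.1, 'qpos': array([71.06432966, 34.37954312, -0.14513083, 91.67814784,  0.10385804,
       54.02263323, -4.57228458]), 'qvel': array([ 0.07732606, -0.10659054,  0.04261006, -0.12642185, -0.03461181,
        0.05785905,  0.02072234]), 'joint_torque': array([ 5.14404339e-03, -7.77984595e+01,  1.56989381e+00, -2.58625996e+01,
        1.26163874e-02,  5.44836148e-03,  1.00562971e-05]), 'tool_pos': array([ 181.9030805 , -701.37876205,  241.4971417 ]), 'tcp_rot': array([[ 9.67953753e-01,  2.51128035e-01, -4.91533747e-04],
       [ 2.51128473e-01, -9.67952877e-01,  1.31100502e-03],
       [-1.46551390e-04, -1.39243035e-03, -9.99999020e-01]]), 'force': array([ 0.26789905, -0.59018751,  0.84930647]), 'torque': array([-0.03764744,  0.05779747,  0.01496494]), 'grip_force': 0.0, 'gripper_width': 0.9998648134931829}
(array([ 402.75489631,   29.80886316, 1486.75009463]), array([ 0.14936056, -0.00167456, -0.98879074]))
(array([1018.89213066, -782.81591519,  786.90505285]), array([-0.36438263,  0.70827885, -0.60467695]))
```

View pics/top0.png

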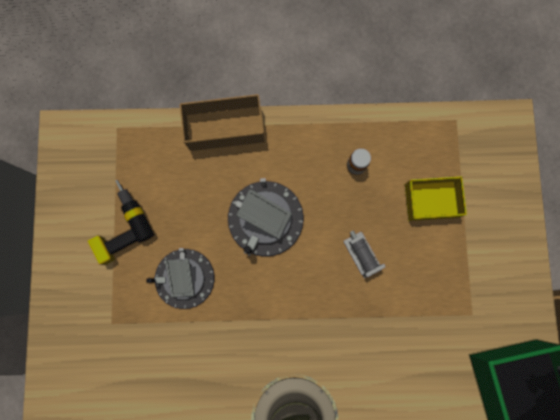

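View pics/scene0.png

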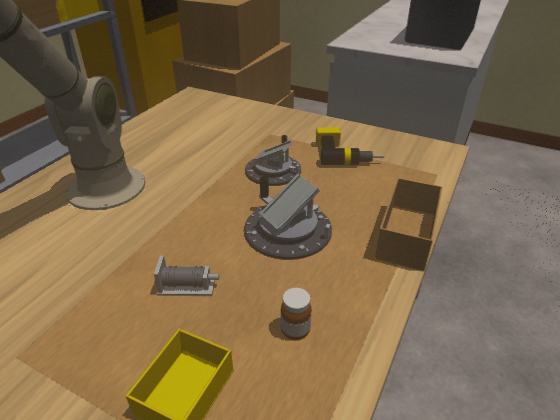

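Two stands in the top view: a larger one at (266,218), rim about 75 px across, and a smaller one at (185,278), about 60 px across. The one at (266,218) fits "the larger". The roller unit is at (364,255), the jar at (360,160), the bin at (436,199) and the driver at (125,225). I'll confirm with an enlarged crop.

```bash
python3 - <<'E'
from h import *
a=cv2.imread('pics/top0.png');b=cv2.imread('pics/scene0.png')
c1=cv2.resize(a[175:260,225:310],(400,400),interpolation=cv2.INTER_CUBIC)
c2=cv2.resize(a[215:295,325:405],(400,400),interpolation=cv2.INTER_CUBIC)
c3=cv2.resize(b[165:265,235:345],(440,400),interpolation=cv2.INTER_CUBIC)[:200*2]
o=np.hstack([c1,c2]);o=np.clip(o*1.3,0,255).astype(np.uint8)
cv2.imwrite('pics/c1.png',o); cv2.imwrite('pics/c2.png',np.clip(cv2.resize(c3,(660,600))*1.3,0,255).astype(np.uint8))
m=load('top0')
for p in [(266,218),(229,218),(304,218),(266,180),(266,256),(185,278),(155,278),(215,278)]: print(p,onz(m,*p,14).round())
E
```

```text
(266, 218) [601.  72.  14.]
(229, 218) [604. 187.  14.]
(304, 218) [598. -47.  14.]
(266, 180) [722.  69.  14.]
(266, 256) [482.  74.  14.]
(185, 278) [421. 324.  14.]
(155, 278) [424. 415.  14.]
(215, 278) [419. 232.  14.]
```

View pics/c1.png

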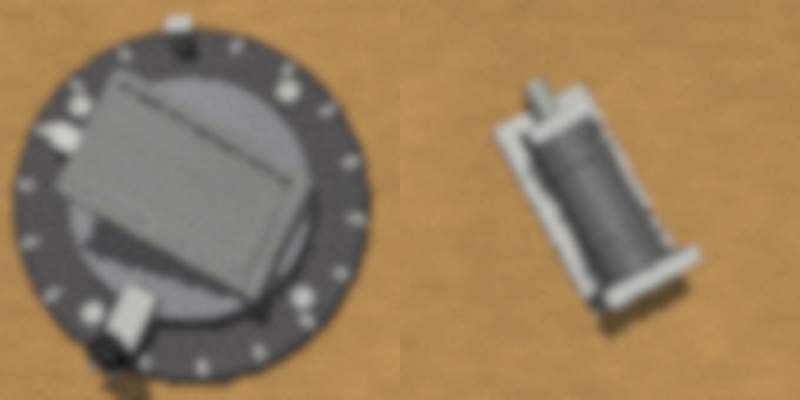

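View pics/c2.png

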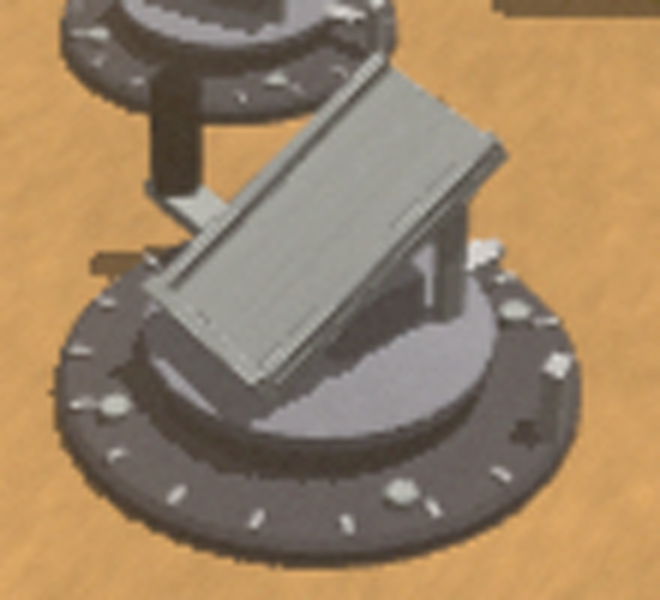

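Confirmed: the rim spans about 235 mm, so this is the 240 mm stand. In the crop the fin top is at (180,22), the pointer at (45,130) and the black post at about (105,350). The unit's shaft points up-left, with its tall plate at lower right.

```bash
python3 - <<'E'
from h import *
m=load('top0')
f=lambda x,y,ox,oy,s:((x+.5)*s-.5+ox,(y+.5)*s-.5+oy)
A=lambda x,y,z:onz(m,*f(x,y,225,175,85/400),z)
B=lambda x,y,z:onz(m,*f(x-400,y,325,215,.2),z)
c=A(192,205,14);print('c',c.round(1))
for n,p,z in[('fin',(178,18),54),('ptr',(42,127),36),('post',(103,345),110),('bolts',(191,201),16)]:
    q=A(*p,z);d=q-c;print(n,q.round(1),np.hypot(*d[:2]).round(1),np.degrees(np.arctan2(d[1],d[0])).round(1))
s=B(536,85,32);print('shaft',s.round(1))
# tall plate top corners and drum axis
for p,z in[((608,303),70),((700,252),70),((500,130),8),((585,88),8)]: print(p,B(*p,z).round(1))
im=cv2.imread('pics/top0.png');hsv=cv2.cvtColor(im,cv2.COLOR_BGR2HSV)
mask=(hsv[...,1]<70).astype(np.uint8)
n,l,st,ce=cv2.connectedComponentsWithStats(mask)
for i in range(1,n):
    if st[i,4]>200: print(st[i],ce[i])
cts,_=cv2.findContours((l==l[225,240]).astype(np.uint8),0,1)
E
```

```text
c [600.5  73.6  14. ]
fin [718.9  79.1  54. ] 118.5 2.7
ptr [651.7 170.6  36. ] 109.7 62.2
post [502.  127.2 110. ] 112.1 151.4
bolts [602.9  74.1  16. ] 2.5 12.8
shaft [ 549.9 -191.8   32. ]
(608, 303) [ 415.8 -222.4   70. ]
(700, 252) [ 444.5 -278.3   70. ]
(500, 130) [ 524.7 -171.7    8. ]
(585, 88) [ 549.7 -226.     8. ]
[    0     0   560   420 71173] [252.50276088  84.28042938]
[351 148  20  20 315] [360.45714286 157.88253968]
[ 228  178   75   78 4419] [265.14890247 218.29237384]
[116 180  22  32 258] [125.3875969  198.06976744]
[106 215  47  38 744] [131.13172043 234.34677419]
[344 231  41  47 955] [362.5382199  254.45235602]
[ 147  248   67   61 2773] [183.7793004  278.40173098]
[ 495  354   65   66 3331] [530.13629541 388.59681777]
[ 251  378   87   42 2637] [294.60295791 401.00455063]
```

{"api": "move_arm", "payload": {
  "motion": [
    [0.33,-0.31,0,0,0,0,-1],
    [0.67,-0.61,0,0,0,0,-1],
    [1,-0.92,0,0,0,0,-1],
    [1,-0.92,0,0,0,0,-1]
  ]
}}

```text
t: 0.5
tool_pos: [260.5, -582.0, 242.1]
tcp_rot: [[0.966, 0.258, 0.002], [0.258, -0.966, 0.004], [0.003, -0.003, -1.0]]
force: [-0.3, -0.6, -0.9]
gripper_width: 1.0
grip_force: 0.0
```

{"api": "move_arm", "payload": {
  "motion": [
    [0.33,-0.31,0,0,0,0,-1],
    [0.67,-0.61,0,0,0,0,-1],
    [1,-0.92,0,0,0,0,-1]
  ]
}}

```text
t: 0.8
tool_pos: [329.9, -472.4, 242.0]
tcp_rot: [[0.968, 0.25, -0.0], [0.25, -0.968, 0.0], [-0.0, -0.0, -1.0]]
force: [2.0, 0.9, -0.1]
gripper_width: 1.0
grip_force: 0.0
```

{"api": "move_arm", "payload": {
  "motion": [
    [0.33,-0.31,0,0,0,0,-1],
    [0.67,-0.61,0,0,0,0,-1],
    [1,-0.92,0,0,0,0,-1]
  ]
}}

```text
t: 1.1
tool_pos: [403.8, -358.1, 242.2]
tcp_rot: [[0.968, 0.251, -0.0], [0.251, -0.968, -0.0], [-0.0, 0.0, -1.0]]
force: [0.6, 0.9, 0.9]
gripper_width: 1.003
grip_force: 0.0
```

{"api": "move_arm", "payload": {
  "motion": [
    [0.33,-0.31,0,0,0,-0.05,-1],
    [0.67,-0.61,0,0,0,-0.1,-1],
    [0.9,-0.92,0,0,0,-0.18,-1],
    [0.9,-0.92,0,0,0,-0.18,-1],
    [0.9,-0.92,0,0,0,-0.18,-1]
  ]
}}

```text
t: 1.6
tool_pos: [467.3, -247.3, 242.1]
tcp_rot: [[0.865, 0.501, -0.0], [0.501, -0.865, 0.0], [-0.0, -0.0, -1.0]]
force: [0.2, 0.0, 0.8]
gripper_width: 1.001
grip_force: 0.0
```

```bash
python3 - <<'E'
from h import *
im,m=snap('wrist','w1'); s=monitor.state(); print(s['t'],s['tool_pos'],s['tcp_rot'],s['qpos'],s['force'])
c,d=ray(m,280,210);print(c,d)
E
```

```text
1.65 [ 466.77183214 -248.35441594  242.09542689] [[ 8.66535422e-01  4.99115167e-01 -6.41300573e-04]
 [ 4.99115066e-01 -8.66535659e-01 -3.21443302e-04]
 [-7.16147042e-04 -4.15407706e-05 -9.99999743e-01]] [ 27.23045319  21.13140841  -7.19571977 116.97054907   3.90377097
  42.14413729 -42.44227251] [-0.33710643  0.15054334 -0.60742595]
[ 526.55940443 -213.27030386  373.79722446] [-0.23176935 -0.11794597 -0.96575724]
```

View pics/w1.png

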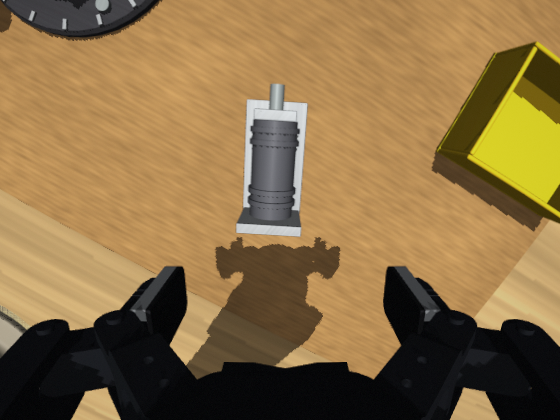

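The wrist view shows the unit: shaft end at (277,84), foot corners at the shaft end at (247,101) and (307,103), tall plate top strip from (237,233) to (300,234). The stand's rim is at top left and the bin at right.

```bash
python3 - <<'E'
from h import *
m=load('w1')
P={n:onz(m,u,v,z) for n,u,v,z in[('sh',277,86,35),('f1',247,101,8),('f2',307,103,8),('t1',237,225,70),('t2',301,227,70),('t3',237,234,70),('t4',300,236,70),('d1',251.5,170,32),('d2',296,171,32)]}
for k,v in P.items(): print(k,v.round(1))
az=lambda a,b:np.degrees(np.arctan2(*(b-a)[1::-1]))
fm=(P['f1']+P['f2'])/2; tm=(P['t1']+P['t2']+P['t3']+P['t4'])/4
print(az(tm,P['sh']),az(tm,fm),az(P['f1'],P['f2'])+90, np.linalg.norm(P['f1']-P['f2']),np.linalg.norm(P['t1']-P['t2']),np.linalg.norm(P['d1']-P['d2']))
a=np.radians(az(tm,fm)); e=np.array([np.cos(a),np.sin(a),0])
print('origin', fm-65*e, 'drum mid line', (P['d1']+P['d2'])/2)
q=onz(m,0,0,14)
E
```

```text
sh [ 550.2 -191.1   35. ]
f1 [ 523.6 -169.7    8. ]
f2 [ 553.  -224.8    8. ]
t1 [ 420.5 -222.4   70. ]
t2 [ 449.1 -275.9   70. ]
t3 [ 412.5 -226.6   70. ]
t4 [ 440.9 -279.7   70. ]
d1 [ 466.6 -208.9   32. ]
d2 [ 488.4 -248.7   32. ]
26.683541495167187 26.622102703887407 28.11585908338798 62.5313870932811 60.651903614505855 45.35607624071563
origin [ 480.18286153 -226.38488977    8.        ] drum mid line [ 477.50665176 -228.76562369   32.        ]
```

{"api": "move_arm", "payload": {
  "motion": [
    [0.25,-0.34,0,0,0,0,-1],
    [0.5,-0.68,0,0,0,0,-1],
    [0.73,-1,0,0,0,0,-1]
  ]
}}

```text
t: 1.95
tool_pos: [479.9, -125.1, 242.2]
tcp_rot: [[0.868, 0.496, -0.0], [0.496, -0.868, -0.0], [-0.0, 0.0, -1.0]]
force: [0.8, 0.4, 0.5]
gripper_width: 1.0
grip_force: 0.0
```

{"api": "move_arm", "payload": {
  "motion": [
    [0.25,-0.34,0,0,0,0,-1],
    [0.5,-0.68,0,0,0,0,-1],
    [0.73,-1,0,0,0,0,-1]
  ]
}}

```text
t: 2.25
tool_pos: [493.7, -1.6, 242.3]
tcp_rot: [[0.868, 0.497, 0.0], [0.497, -0.868, -0.001], [-0.0, 0.001, -1.0]]
force: [1.3, -1.1, 0.1]
gripper_width: 1.003
grip_force: 0.0
```

{"api": "move_arm", "payload": {
  "motion": [
    [0.25,-0.34,0,0,0,0,-1],
    [0.5,-0.68,0,0,0,0,-1],
    [0.73,-1,0,0,0,0,-1]
  ]
}}

```text
t: 2.55
tool_pos: [507.3, 121.6, 242.3]
tcp_rot: [[0.868, 0.497, 0.0], [0.497, -0.868, -0.001], [-0.0, 0.001, -1.0]]
force: [0.5, 0.0, 0.3]
gripper_width: 1.0
grip_force: 0.0
```

{"api": "move_arm", "payload": {
  "motion": [
    [0,0,0,0,0,-0.1,-1],
    [0,0,0,0,0,-0.2,-1],
    [0,0,0,0,0,-0.3,-1],
    [0,0,0,0,0,-0.4,-1],
    [0,0,0,0,0,-0.5,-1]
  ]
}}

```text
t: 3.05
tool_pos: [507.3, 119.6, 242.1]
tcp_rot: [[0.291, 0.957, -0.0], [0.957, -0.291, -0.001], [-0.001, 0.0, -1.0]]
force: [0.4, -0.1, 0.5]
gripper_width: 1.0
grip_force: 0.0
```

{"api": "move_arm", "payload": {
  "motion": [
    [0,0,0,0,0,-0.1,-1],
    [0,0,0,0,0,-0.2,-1],
    [0,0,0,0,0,-0.3,-1],
    [0,0,0,0,0,-0.4,-1],
    [0,0,0,0,0,-0.5,-1]
  ]
}}

```text
t: 3.55
tool_pos: [507.3, 119.5, 242.0]
tcp_rot: [[-0.439, 0.898, -0.0], [0.898, 0.439, -0.001], [-0.001, -0.001, -1.0]]
force: [-0.0, -1.5, -0.4]
gripper_width: 1.003
grip_force: 0.0
```

{"api": "move_arm", "payload": {
  "motion": [
    [0,0,0,0,0,-0.1,-1],
    [0,0,0,0,0,-0.2,-1],
    [0,0,0,0,0,-0.3,-1],
    [0,0,0,0,0,-0.42,-1],
    [0,0,0,0,0,-0.42,-1]
  ]
}}

```text
t: 4.05
tool_pos: [507.3, 119.6, 241.9]
tcp_rot: [[-0.883, 0.469, -0.001], [0.469, 0.883, -0.0], [0.0, -0.001, -1.0]]
force: [-0.7, -0.3, -0.1]
gripper_width: 0.998
grip_force: 0.0
```

```bash
python3 - <<'E'
from h import *
im,m=snap('wrist','w2'); s=monitor.state(); print(s['t'],s['tool_pos'],s['tcp_rot'],s['qpos'],s['force'])
E
```

```text
4.1 [507.1526648  119.85896287 241.86356149] [[-8.82126319e-01  4.71012308e-01 -7.50115555e-04]
 [ 4.71012649e-01  8.82126382e-01 -3.61718824e-04]
 [ 4.91322702e-04 -6.72395610e-04 -9.99999653e-01]] [ 12.14701901  25.67920032 -43.58480189 116.33191679  24.05811633
  47.11698978  16.51062562] [ 0.28107303 -0.20245029  0.28786731]
```

View pics/w2.png

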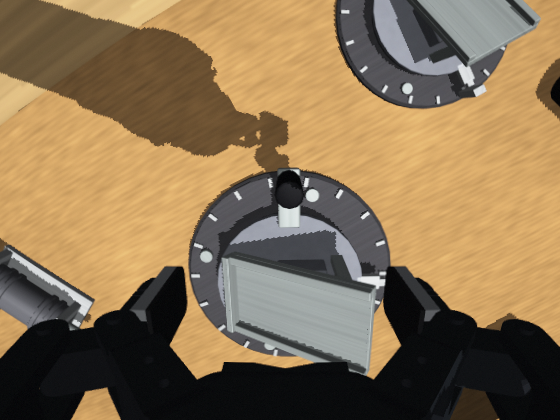

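The wrist view shows the post top at (289,195), the pointer tip near (386,280), and the stand's upper rim running from (190,262) over (280,170) to (390,262).

```bash
cat > fit.py <<'E'
from h import *
from scipy.optimize import least_squares
def rim(f,u0,u1,v0):
    m=load(f); im=cv2.imread('pics/'+f+'.png'); hsv=cv2.cvtColor(im,cv2.COLOR_BGR2HSV)
    mk=cv2.morphologyEx((hsv[...,1]<75).astype(np.uint8),cv2.MORPH_OPEN,np.ones((5,5)))
    n,l,st,_=cv2.connectedComponentsWithStats(mk)
    p=[]
    for u in range(u0,u1,4):
        c=np.where(mk[v0:,u])[0]
        if len(c): p.append(onz(m,u,v0+c[0],14)[:2])
    p=np.array(p); r=least_squares(lambda q:np.hypot(*(p-q[:2]).T)-q[2],[600,73,120],loss='soft_l1'); 
    r2=least_squares(lambda q:np.hypot(*(p-q[:2]).T)-120,[600,73],loss='soft_l1')
    print(len(p),r.x.round(1),r2.x.round(1),r2.cost)
    return r2.x
E
python3 - <<'E'
from fit import *
c=rim('w2',196,386,165); m=load('w2')
for n,u,v,z in[('post',289,194,110),('ptr',385.5,280,36)]:
    q=onz(m,u,v,z);d=q[:2]-c;print(n,q.round(1),np.hypot(*d).round(1),np.degrees(np.arctan2(d[1],d[0])).round(1))
# grey/black post top circle
g=cv2.cvtColor(cv2.imread('pics/w2.png'),cv2.COLOR_BGR2GRAY)[165:215,265:315]
ys,xs=np.where(g<25);print(xs.min()+265,xs.max()+265,ys.min()+165,ys.max()+165)
E
```

```text
48 [599.2  75.7 116.8] [602.4  73.9] 36.57307065503382
post [499.5 127.1 110. ] 115.9 152.6
ptr [651.2 169.7  36. ] 107.5 63.0
274 303 171 207
```

{"api": "move_arm", "payload": {
  "motion": [
    [0.1,0.03,0.3,0,0,0,-1],
    [0.1,0.03,0.6,0,0,0,-1],
    [0.1,0.03,1,0,0,0,-1],
    [0.1,0.03,1,0,0,0,-1]
  ]
}}

```text
t: 4.5
tool_pos: [497.5, 127.3, 138.9]
tcp_rot: [[-0.881, 0.472, -0.006], [0.472, 0.881, -0.002], [0.004, -0.005, -1.0]]
force: [0.4, 0.3, 0.9]
gripper_width: 0.997
grip_force: 0.0
```

{"api": "move_arm", "payload": {
  "motion": [
    [0,0,0.25,0,0,0,-1],
    [0,0,0.45,0,0,0,-1],
    [0,0,0.62,0,0,0,-1],
    [0,0,0.62,0,0,0,-1]
  ]
}}

```text
t: 4.9
tool_pos: [499.4, 128.5, 80.1]
tcp_rot: [[-0.882, 0.471, -0.001], [0.471, 0.882, -0.001], [0.0, -0.002, -1.0]]
force: [-0.2, -0.8, 1.4]
gripper_width: 0.999
grip_force: 0.0
```

{"api": "move_arm", "payload": {
  "motion": [
    [0,0,0,0,0,0,1],
    [0,0,0,0,0,0,1],
    [0,0,0,0,0,0,1],
    [0,0,0,0,0,0,1],
    [0,0,0,0,0,0,1]
  ],
  "newtons": 40
}}

```text
t: 5.4
tool_pos: [499.3, 128.4, 81.0]
tcp_rot: [[-0.883, 0.469, 0.0], [0.469, 0.883, -0.001], [-0.001, -0.001, -1.0]]
force: [-1.7, -2.7, 8.3]
gripper_width: 0.273
grip_force: 38.6
```

{"api": "move_arm", "payload": {
  "motion": [
    [-0.004,0.1,0,0,0,0.058,1],
    [-0.017,0.2,0,0,0,0.116,1],
    [-0.039,0.298,0,0,0,0.175,1],
    [-0.069,0.393,0,0,0,0.233,1],
    [-0.069,0.393,0,0,0,0.233,1]
  ]
}}

```text
t: 5.9
tool_pos: [524.2, 160.6, 81.0]
tcp_rot: [[-0.667, 0.745, 0.0], [0.745, 0.667, -0.001], [-0.001, -0.001, -1.0]]
force: [-3.2, -2.9, 11.6]
gripper_width: 0.268
grip_force: 40.0
```

{"api": "move_arm", "payload": {
  "motion": [
    [-0.004,0.1,0,0,0,0.058,1],
    [-0.017,0.2,0,0,0,0.116,1],
    [-0.039,0.298,0,0,0,0.175,1],
    [-0.069,0.393,0,0,0,0.233,1],
    [-0.069,0.393,0,0,0,0.233,1]
  ]
}}

```text
t: 6.4
tool_pos: [558.2, 182.1, 81.0]
tcp_rot: [[-0.372, 0.928, 0.0], [0.928, 0.372, -0.0], [-0.0, 0.0, -1.0]]
force: [-0.7, -1.4, 8.6]
gripper_width: 0.272
grip_force: 40.1
```

```bash
python3 - <<'E'
from h import *
s=monitor.state(); print(s['qpos'],s['force'],s['torque'])
E
```

```text
[ -9.45972173  38.93954806 -21.06351091 116.06329367  27.18886628
  29.70021578 -28.34454973] [-0.72843263 -1.41959173  8.57171768] [-0.25935265  0.38643101  0.14424651]
```

Two clicks are done with low forces. One more, then I release and retreat straight up.

{"api": "move_arm", "payload": {
  "motion": [
    [-0.004,0.1,0,0,0,0.058,1],
    [-0.017,0.2,0,0,0,0.116,1],
    [-0.039,0.298,0,0,0,0.175,1],
    [-0.069,0.393,0,0,0,0.233,1],
    [-0.069,0.393,0,0,0,0.233,1]
  ]
}}

```text
t: 6.9
tool_pos: [597.6, 190.6, 81.1]
tcp_rot: [[-0.032, 0.999, 0.001], [0.999, 0.032, 0.001], [0.001, 0.001, -1.0]]
force: [-1.0, 0.9, 7.2]
gripper_width: 0.273
grip_force: 40.1
```

{"api": "move_arm", "payload": {
  "motion": [
    [0,0,0,0,0,0,-1],
    [0,0,0,0,0,0,-1],
    [0,0,0,0,0,0,-1],
    [0,0,0,0,0,0,-1],
    [0,0,0,0,0,0,-1]
  ]
}}

```text
t: 7.4
tool_pos: [596.5, 189.9, 80.2]
tcp_rot: [[-0.035, 0.999, -0.0], [0.999, 0.035, -0.0], [-0.0, -0.0, -1.0]]
force: [-0.3, 0.4, 0.2]
gripper_width: 0.999
grip_force: 0.0
```

{"api": "move_arm", "payload": {
  "motion": [
    [0,0,-0.3,0,0,0,-1],
    [0,0,-0.7,0,0,0,-1],
    [0,0,-1,0,0,0,-1],
    [0,0,-1,0,0,0,-1]
  ]
}}

```text
t: 7.8
tool_pos: [598.5, 190.9, 184.4]
tcp_rot: [[-0.034, 0.999, 0.006], [0.999, 0.034, 0.002], [0.002, 0.006, -1.0]]
force: [0.2, 0.6, -0.1]
gripper_width: 1.002
grip_force: 0.0
```

{"api": "move_arm", "payload": {
  "motion": [
    [0.3,0,-0.3,0,0,0,-1],
    [0.5,0,-0.7,0,0,0,-1],
    [0.5,0,-1,0,0,0,-1],
    [0.5,0,-1,0,0,0,-1]
  ]
}}

```text
t: 8.2
tool_pos: [596.1, 241.9, 284.1]
tcp_rot: [[-0.036, 0.999, 0.006], [0.999, 0.036, 0.003], [0.003, 0.006, -1.0]]
force: [1.1, -0.0, -0.1]
gripper_width: 0.997
grip_force: 0.0
```

```bash
python3 - <<'E'
from h import *
im,m=snap('wrist','w3'); s=monitor.state(); print(s['t'],s['tool_pos'],s['tcp_rot'],s['qpos'],s['force'])
E
```

```text
8.25 [595.4354891  240.58236221 281.70501528] [[-3.48674322e-02  9.99387745e-01  2.89796265e-03]
 [ 9.99391458e-01  3.48644030e-02  1.08931161e-03]
 [ 9.87608935e-04  2.93418062e-03 -9.99995208e-01]] [-12.01261788  27.71247996 -22.37356377  99.8360497   12.56409713
  54.73651137 -37.33761535] [-0.25117953 -0.14482112 -0.17481363]
```

View pics/w3.png

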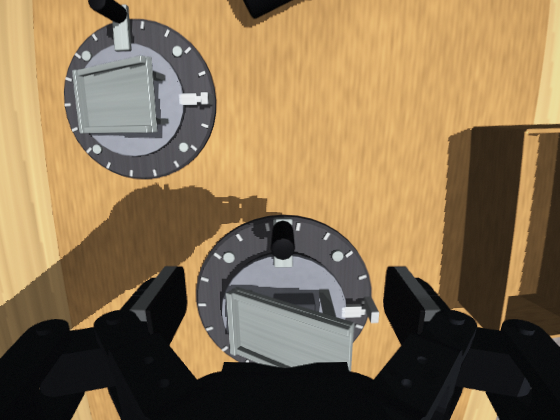

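The pointer at (352,312) faces the fin at (374,314). I'll head towards the unit and photograph the stand from above on the way.

{"api": "move_arm", "payload": {
  "motion": [
    [-0.46,-0.13,0,0,0,0,-1],
    [-0.93,-0.26,0,0,0,0,-1]
  ]
}}

```text
t: 8.45
tool_pos: [571.0, 145.7, 278.3]
tcp_rot: [[-0.037, 0.999, -0.002], [0.999, 0.037, -0.0], [-0.0, -0.002, -1.0]]
force: [1.7, -1.9, -0.6]
gripper_width: 0.997
grip_force: 0.0
```

{"api": "move_arm", "payload": {
  "motion": [
    [-0.46,-0.13,0,0,0,0,-1],
    [-0.93,-0.26,0,0,0,0,-1]
  ]
}}

```text
t: 8.65
tool_pos: [547.9, 50.0, 278.5]
tcp_rot: [[-0.034, 0.999, -0.003], [0.999, 0.034, -0.001], [-0.0, -0.003, -1.0]]
force: [0.7, -1.1, 0.5]
gripper_width: 1.001
grip_force: 0.0
```

{"api": "move_arm", "payload": {
  "motion": [
    [-0.46,-0.13,0,0,0,0,-1],
    [-0.93,-0.26,0,0,0,0,-1],
    [-0.93,-0.26,0,0,0,0,-1],
    [-0.93,-0.26,0,0,0,0,-1]
  ]
}}

```text
t: 9.05
tool_pos: [525.7, -43.3, 279.1]
tcp_rot: [[-0.031, 1.0, -0.002], [1.0, 0.031, -0.0], [-0.0, -0.002, -1.0]]
force: [1.1, 0.2, -0.1]
gripper_width: 0.997
grip_force: 0.0
```

```bash
python3 - <<'E'
from h import *
im,m=snap('wrist','w4'); s=monitor.state(); print(s['t'],s['tool_pos'],s['tcp_rot'],s['qpos'],s['qvel'])
snap('top','top4')
E
```

```text
9.1 [526.14484212 -41.63655897 279.29755272] [[-3.35526261e-02  9.99435865e-01 -1.47426532e-03]
 [ 9.99436852e-01  3.35532453e-02  3.97269922e-04]
 [ 4.46512194e-04 -1.46010565e-03 -9.99998834e-01]] [ 14.92508539  19.57362572 -21.78598154 113.9502605    9.55063745
  48.25807488 -10.18973072] [-1.66513921 -0.06364396 -1.06868499 -0.84399839 -0.11338136  0.2229112
  0.0430145 ]
```

View pics/w4.png

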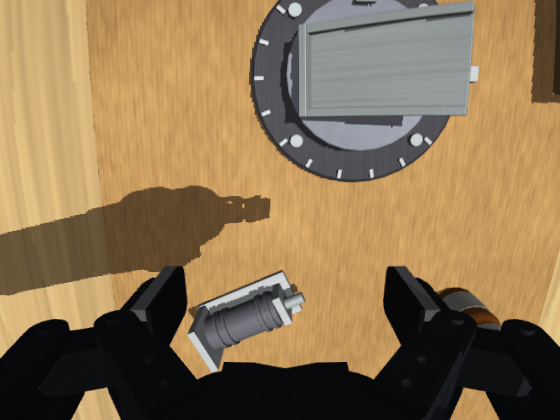

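The cradle is clear here: low-end stop at u≈302, high end at u≈470, fin top at (474,74). I'll fit the rim, then compare predicted corner positions in one crop.

```bash
cat > model.py <<'E'
from fit import *
def cr(c,psi,p):
    a=np.radians(psi);b=np.radians(32);ex=np.array([np.cos(a)*np.cos(b),np.sin(a)*np.cos(b),np.sin(b)]);ey=np.array([-np.sin(a),np.cos(a),0]);ez=np.cross(ex,ey)
    return np.array([c[0],c[1],92])+ex*p[0]+ey*p[1]+ez*p[2]
pts={'A':(78,43,8),'B':(78,-43,8),'C':(-72,43,8),'D':(-72,-43,8),'E':(-65,35,0),'F':(-65,-35,0),'G':(78,35,0),'H':(78,-35,0)}
E
python3 - <<'E'
from model import *
m=load('w4'); im=cv2.imread('pics/w4.png'); hsv=cv2.cvtColor(im,cv2.COLOR_BGR2HSV)
mk=cv2.morphologyEx((hsv[...,1]<75).astype(np.uint8),cv2.MORPH_OPEN,np.ones((5,5)))
n,l=cv2.connectedComponents(mk); k=(l==l[120,262])
P=[]
for v in range(20,180,4):
    P.append((np.where(k[v])[0].min(),v))
for u in range(290,430,4): P.append((u,np.where(k[:200,u])[0].max()+.5))
p=np.array([onz(m,u,v,14)[:2] for u,v in P])
for f,x0 in((lambda q:np.hypot(*(p-q[:2]).T)-q[2],[600,73,120]),(lambda q:np.hypot(*(p-q[:2]).T)-120,[600,73])):
    r=least_squares(f,x0,loss='soft_l1');print(r.x.round(1),r.cost.round(1))
c=r.x;print('fin',onz(m,474,74,54))
s=3;o=cv2.resize(im[0:190,245:485],None,fx=s,fy=s,interpolation=cv2.INTER_CUBIC)
for n,q in pts.items():
    u=proj(m,cr(c,2.6,q));print(n,u.round(1));cv2.circle(o,tuple(((u-[245,0]+.5)*s-.5).round().astype(int)),2,(0,0,255),-1)
cv2.imwrite('pics/c4.png',o)
E
```

```text
[602.   73.9 118. ] 4.2
[603.6  75.9] 19.5
fin [716.05139787  79.41924241  54.        ]
A [474.5  -1.8]
B [466.1 113.7]
C [301.3  23.2]
D [301.8 114.9]
E [311.7  32.7]
F [311.7 106.7]
G [474.5  12. ]
H [467.7 103.7]
```

View pics/c4.png

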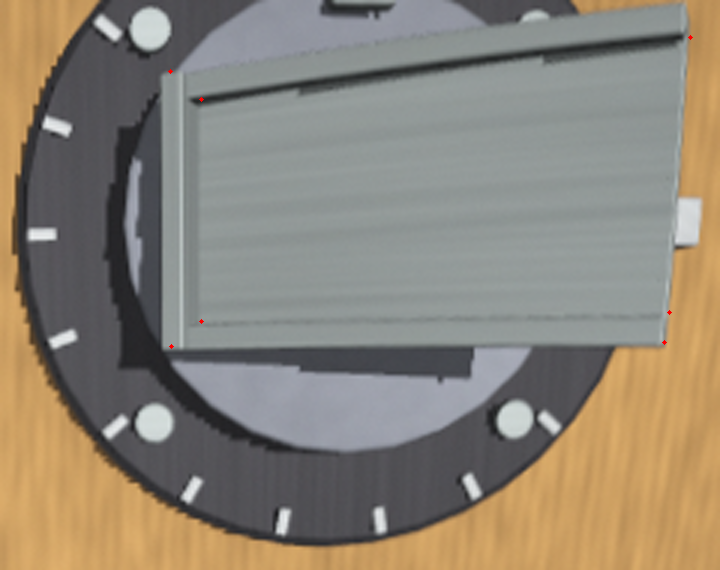

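```bash
python3 - <<'E'
from model import *
m=load('w4')
O=[((78,43,8),687,3),((78,-43,8),664,346),((-72,43,12),163,72),((-72,-43,12),163,347),((78,-35,8),667,315),((-65,-35,12),184,325)]
px=lambda x,y:np.array([(x+.5)/3-.5+245,(y+.5)/3-.5])
f=lambda q:np.concatenate([proj(m,cr(q[:2],q[2],p))-px(x,y) for p,x,y in O])
r=least_squares(f,[602,74,2.6],loss='soft_l1');print(r.x.round(2));print(r.fun.reshape(-1,2).round(1))
for p in[(0,35,0),(0,-35,0)]: print(cr(r.x[:2],r.x[2],p))
fin=r.x[:2]+113*np.array([np.cos(np.radians(r.x[2])),np.sin(np.radians(r.x[2]))]);print('fin pred',fin)
# rib-based centre: the click ribs, top of z~16; and bolts
B=[onz(m,*px(*b),17)[:2] for b in[(150,29),(154,423),(514,420)]];print(np.array(B).round(1))
E
```

```text
[603.41  74.67   2.6 ]
[[ 0.5 -0.9]
 [-0.3  0.2]
 [ 0.  -0. ]
 [ 0.6  0.8]
 [-0.4  0.2]
 [-0.2 -0.4]]
[601.81760274 109.63785903  92.        ]
[604.99791263  39.71014186  92.        ]
fin pred [716.29107255  79.80792927]
[[530.3 141.1]
 [536.9   1.6]
 [676.4   8.2]]
```

Measured stand pose: axis at (603.4, 74.7), fin azimuth 2.6°. The fin is predicted at (716.3,79.8) and measured at (716.1,79.4), so the swivel sits in the facing click. Next, the unit.

{"api": "move_arm", "payload": {
  "motion": [
    [-0.46,-0.13,0,0,0,0,-1],
    [-0.92,-0.26,0,0,0,0,-1]
  ]
}}

```text
t: 9.35
tool_pos: [504.5, -132.4, 279.8]
tcp_rot: [[-0.041, 0.999, 0.0], [0.999, 0.041, 0.001], [0.001, 0.0, -1.0]]
force: [0.7, -0.9, -0.3]
gripper_width: 0.998
grip_force: 0.0
```

{"api": "move_arm", "payload": {
  "motion": [
    [-0.3,-0.09,0,0,0,0.1,-1],
    [-0.6,-0.17,0,0,0,0.2,-1],
    [-0.92,-0.26,0,0,0,0.3,-1],
    [-0.92,-0.26,0,0,0,0.4,-1],
    [-0.92,-0.26,0,0,0,0.5,-1]
  ]
}}

```text
t: 9.85
tool_pos: [481.4, -226.8, 279.7]
tcp_rot: [[0.66, 0.751, -0.001], [0.751, -0.66, 0.0], [-0.0, -0.001, -1.0]]
force: [-0.2, 0.8, -0.5]
gripper_width: 1.0
grip_force: 0.0
```

{"api": "move_arm", "payload": {
  "motion": [
    [0,0,0.2,0,0,0.1,-1],
    [0,0,0.4,0,0,0.2,-1],
    [0,0,0.7,0,0,0.255,-1],
    [0,0,1,0,0,0.255,-1],
    [0,0,1,0,0,0.255,-1]
  ]
}}

```text
t: 10.35
tool_pos: [480.1, -224.7, 176.9]
tcp_rot: [[0.889, 0.459, -0.006], [0.459, -0.889, 0.003], [-0.004, -0.005, -1.0]]
force: [-0.9, 0.3, -0.5]
gripper_width: 0.999
grip_force: 0.0
```

```bash
python3 - <<'E'
from h import *
im,m=snap('wrist','w5'); s=monitor.state(); print(s['t'],s['tool_pos'],s['tcp_rot'],s['qpos'])
p=s['tool_pos'];R=s['tcp_rot'];d=np.array([480.3,-226.7,26])-p
print('tool shift',R.T@d,'x az',np.degrees(np.arctan2(R[1,0],R[0,0])))
# predicted features vs grey profile
e=np.array([np.cos(np.radians(27)),np.sin(np.radians(27)),0]);n=np.array([-e[1],e[0],0]);o=np.array([480.3,-226.7,0])
for nm,x,y,z in[('shaft',79,0,32),('f1',65,32,8),('f2',65,-32,8),('dl',0,22,32),('dr',0,-22,32)]: print(nm,proj(m,o+e*x+n*y+[0,0,z]).round(1))
hsv=cv2.cvtColor(im,cv2.COLOR_RGB2HSV);mk=(hsv[...,1]<70).astype(np.uint8)
for v in range(60,260,20):
    q=np.where(mk[v,180:400])[0]+180; print(v,q.min() if len(q) else None,q.max() if len(q) else None)
q=np.where(mk[:200,250:310].any(1))[0];print('top v',q.min())
E
```

```text
10.4 [ 480.83659007 -225.3487554   178.79375488] [[ 0.88882894  0.45822404 -0.00372182]
 [ 0.45823226 -0.8888308   0.00173188]
 [-0.00251448 -0.0032448  -0.99999157]] [ 21.18425461  26.26734487  -3.02589758 120.25390216   2.3610968
  33.76670421 -46.22527029]
tool shift [ -0.7119243    1.45093522 152.79212438] x az 27.27319035863152
shaft [288.2 106.2]
f1 [251.  123.8]
f2 [324.8 124.1]
dl [261.5 203.2]
dr [313.5 203.5]
60 None None
80 None None
100 None None
120 280 296
140 251 323
160 251 322
180 252 322
200 252 321
220 252 320
240 252 319
top v 104
```

{"api": "move_arm", "payload": {
  "motion": [
    [0,0.01,0.3,0,0,0,-1],
    [0,0.01,0.65,0,0,0,-1],
    [0,0.01,1,0,0,0,-1],
    [0,0.01,1,0,0,0,-1]
  ]
}}

```text
t: 10.8
tool_pos: [480.9, -227.0, 78.3]
tcp_rot: [[0.89, 0.457, -0.004], [0.457, -0.89, 0.002], [-0.003, -0.003, -1.0]]
force: [-0.5, -0.2, -0.1]
gripper_width: 1.0
grip_force: 0.0
```

{"api": "move_arm", "payload": {
  "motion": [
    [0,0,0.2,0,0,0,-1],
    [0,0,0.4,0,0,0,-1],
    [0,0,0.53,0,0,0,-1],
    [0,0,0.53,0,0,0,-1],
    [0,0,0.53,0,0,0,-1]
  ]
}}

```text
t: 11.3
tool_pos: [482.0, -228.2, 28.4]
tcp_rot: [[0.89, 0.456, 0.001], [0.456, -0.89, -0.0], [0.001, 0.001, -1.0]]
force: [-0.1, 1.0, 1.3]
gripper_width: 0.996
grip_force: 0.0
```

{"api": "move_arm", "payload": {
  "motion": [
    [0,0,0,0,0,0,1],
    [0,0,0,0,0,0,1],
    [0,0,0,0,0,0,1],
    [0,0,0,0,0,0,1],
    [0,0,0,0,0,0,1]
  ],
  "newtons": 80
}}

```text
t: 11.8
tool_pos: [481.0, -227.5, 28.3]
tcp_rot: [[0.89, 0.456, -0.0], [0.456, -0.89, 0.001], [-0.0, -0.001, -1.0]]
force: [-3.9, 4.3, 14.1]
gripper_width: 0.488
grip_force: 79.4
```

```bash
python3 - <<'E'
from h import *
im,m=snap('wrist','w6'); s=monitor.state(); print(s['t'],s['tool_pos'],s['tcp_rot'],s['qpos'],s['gripper_width']*85,s['force'])
R=s['tcp_rot'];print('x az',np.degrees(np.arctan2(R[1,0],R[0,0])))
hsv=cv2.cvtColor(im,cv2.COLOR_RGB2HSV);mk=cv2.morphologyEx((hsv[...,1]<70).astype(np.uint8),cv2.MORPH_OPEN,np.ones((3,3)))
# foot +x edge, z=8
tops=[(u,np.where(mk[60:200,u])[0]) for u in range(200,380,6)]
for u,q in tops:
    if len(q): v=q.min()+60; w=onz(m,u,v,8); print(u,v,(R.T@(w-s['tool_pos'])).round(1))
E
```

```text
11.85 [ 480.96529708 -227.43048577   28.27271134] [[ 8.90129694e-01  4.55707067e-01 -4.43979778e-04]
 [ 4.55707264e-01 -8.90129517e-01  5.76439502e-04]
 [-1.32511951e-04 -7.15430727e-04 -9.99999735e-01]] [ 20.25400959  40.78655203  -1.53037999 125.2022476    4.01546748
  14.08937239 -47.69003464] 41.9740485476548 [-3.39310054  4.12233329 13.52810082]
x az 27.11045033406263
218 125 [ 66.3 -29.1  20.3]
224 125 [ 66.2 -26.4  20.3]
230 125 [ 66.2 -23.8  20.3]
236 125 [ 66.2 -21.1  20.3]
242 125 [ 66.2 -18.5  20.3]
248 125 [ 66.2 -15.8  20.3]
254 125 [ 66.1 -13.2  20.3]
260 125 [ 66.1 -10.6  20.3]
266 125 [66.1 -7.9 20.3]
272 85 [82.9 -5.2 20.3]
278 84 [83.3 -2.6 20.3]
284 84 [83.3 -0.  20.3]
290 84 [83.3  2.6 20.3]
296 85 [82.9  5.1 20.3]
302 85 [82.9  7.7 20.3]
308 125 [66.1 10.5 20.3]
314 125 [66.1 13.1 20.3]
320 125 [66.1 15.8 20.3]
326 125 [66.1 18.4 20.3]
332 125 [66.2 21.1 20.2]
338 125 [66.2 23.7 20.2]
344 125 [66.2 26.4 20.2]
350 125 [66.2 29.  20.2]
356 126 [65.8 31.7 20.2]
```

The grasp is good: opening about 42 mm, foot edge 66 mm ahead of the TCP so the grip is about 1 mm off the middle. The gripped post positions also agree with the axis at (602.9, 74.7). Lift, yaw to the stand, carry across.

{"api": "move_arm", "payload": {
  "motion": [
    [0,0,-0.15,0,0,0,1],
    [0,0,-0.4,0,0,0,1],
    [0,0,-0.7,0,0,0,1],
    [0,0,-1,0,0,0,1]
  ],
  "newtons": 110
}}

```text
t: 12.25
tool_pos: [480.5, -227.8, 127.8]
tcp_rot: [[0.89, 0.455, -0.002], [0.455, -0.89, 0.001], [-0.001, -0.002, -1.0]]
force: [-0.1, -1.3, -7.9]
gripper_width: 0.476
grip_force: 113.1
```

{"api": "move_arm", "payload": {
  "motion": [
    [0,0,-0.2,0,0,0.07,1],
    [0,0,-0.4,0,0,0.14,1],
    [0,0,-0.6,0,0,0.21,1],
    [0,0,-0.72,0,0,0.285,1],
    [0,0,-0.72,0,0,0.285,1]
  ]
}}

```text
t: 12.75
tool_pos: [481.5, -228.1, 200.4]
tcp_rot: [[0.999, 0.044, 0.001], [0.044, -0.999, -0.001], [0.001, 0.001, -1.0]]
force: [0.7, -0.3, -7.0]
gripper_width: 0.482
grip_force: 113.6
```

{"api": "move_arm", "payload": {
  "motion": [
    [0.07,-0.2,0,0,0,0,1],
    [0.17,-0.55,0,0,0,0,1],
    [0.305,-0.987,0,0,0,0,1]
  ]
}}

```text
t: 13.05
tool_pos: [506.3, -128.6, 198.1]
tcp_rot: [[0.999, 0.045, -0.002], [0.045, -0.999, -0.001], [-0.002, 0.001, -1.0]]
force: [0.7, -1.1, -6.9]
gripper_width: 0.479
grip_force: 113.7
```

{"api": "move_arm", "payload": {
  "motion": [
    [0.1,-0.33,0,0,0,0,1],
    [0.2,-0.66,0,0,0,0,1],
    [0.305,-0.987,0,0,0,0,1]
  ]
}}

```text
t: 13.35
tool_pos: [532.6, -26.7, 198.0]
tcp_rot: [[0.999, 0.049, -0.002], [0.049, -0.999, -0.0], [-0.002, 0.0, -1.0]]
force: [0.4, -0.3, -7.0]
gripper_width: 0.479
grip_force: 113.7
```

{"api": "move_arm", "payload": {
  "motion": [
    [0.13,-0.4,0,0,0,0,1],
    [0.22,-0.75,0,0,0,0,1],
    [0.305,-0.987,0,0,0,0,1],
    [0.305,-0.987,0,0,0,0,1]
  ]
}}

```text
t: 13.75
tool_pos: [559.5, 76.7, 197.8]
tcp_rot: [[0.998, 0.055, -0.001], [0.055, -0.998, 0.002], [-0.001, -0.002, -1.0]]
force: [-0.7, -0.7, -7.1]
gripper_width: 0.486
grip_force: 113.7
```

{"api": "move_arm", "payload": {
  "motion": [
    [0,0,0,0,0.08,0,1],
    [0,0,0,0,0.16,0,1],
    [0,0,0,0,0.24,0,1],
    [0,0,0,0,0.32,0,1],
    [0,0,0,0,0.372,0,1]
  ]
}}

```text
t: 14.25
tool_pos: [561.0, 68.3, 212.2]
tcp_rot: [[0.919, 0.045, 0.392], [0.047, -0.999, 0.004], [0.392, 0.014, -0.92]]
force: [0.6, -0.5, -7.3]
gripper_width: 0.482
grip_force: 113.8
```

{"api": "move_arm", "payload": {
  "motion": [
    [0,0,0,0,0,0,1],
    [0,0,0,0,0,0,1],
    [0,0,0,0,0,0,1]
  ]
}}

```text
t: 14.55
tool_pos: [563.4, 68.6, 213.4]
tcp_rot: [[0.918, 0.042, 0.394], [0.043, -0.999, 0.005], [0.394, 0.012, -0.919]]
force: [-0.1, -0.3, -7.0]
gripper_width: 0.483
grip_force: 113.9
```

```bash
cat > tgt.py <<'E'
from model import *
from scipy.spatial.transform import Rotation as Ro
C=(602.9,74.7);PSI=2.6
def off(q):
    s=monitor.state();p=s['tool_pos'];R=s['tcp_rot']
    ex=(cr(C,PSI,(1,0,0))-cr(C,PSI,(0,0,0)));ey=cr(C,PSI,(0,1,0))-cr(C,PSI,(0,0,0));ez=np.cross(ex,ey)
    Rt=np.stack([ex,-ey,-ez],1)
    print('t',s['t'],'tcp',p.round(1),'q',s['qpos'].round(0),'F',s['force'].round(1),'w',(s['gripper_width']*85).round(1),s['grip_force'])
    print('tcp in cradle',(np.stack([ex,ey,ez])@(p-np.array([*C,92]))).round(1))
    print('shift',(R.T@(cr(C,PSI,q)-p)/100).round(3),'rot',(Ro.from_matrix(R.T@Rt).as_rotvec()/1.5).round(4))
    return s,Rt
E
python3 - <<'E'
from tgt import *
s,_=off((3,0,88)); im,m=snap('wrist','w7');R=s['tcp_rot']
print(R.round(3))
hsv=cv2.cvtColor(im,cv2.COLOR_RGB2HSV);mk=cv2.morphologyEx((hsv[...,1]<70).astype(np.uint8),cv2.MORPH_OPEN,np.ones((3,3)))
a=np.load('pics/w7.npy',allow_pickle=True)
b=cv2.cvtColor(cv2.imread('pics/w6.png'),cv2.COLOR_BGR2GRAY);g=cv2.cvtColor(im,cv2.COLOR_RGB2GRAY)
# unit shift in hand between w6 and w7 (drum/end-plate patch)
res=cv2.matchTemplate(g[100:280,180:400],b[150:230,235:335],cv2.TM_CCOEFF_NORMED);print(cv2.minMaxLoc(res)[1::2],'nominal (55,50)')
E
```

```text
Traceback (most recent call last):
  File "tgt.py", line 8, in off
    print('t',s['t'],'tcp',p.round(1),'q',s['qpos'].round(0),'F',s['force'].round(1),'w',(s['gripper_width']*85).round(1),s['grip_force'])
                                                                                         ^^^^^^^^^^^^^^^^^^^^^^^^^^^^^
AttributeError: 'float' object has no attribute 'round'
```

```bash
sed -i "s/(s\['gripper_width'\]\*85).round(1)/round(s['gripper_width']*85,1)/" tgt.py
python3 - <<'E'
from tgt import *
s,_=off((3,0,88)); print(s['qpos'].round(1))
E
```

```text
t 14.55 tcp [563.4  68.6 213.4] q [ -22.   21.    8.  131.   25.    7. -127.] F [-0.1 -0.3 -7. ] w 41.0 113.87304782867432
tcp in cradle [ 30.6  -4.3 124. ]
shift [-0.217 -0.048  0.397] rot [0.0083 0.1022 0.0014]
[ -21.9   20.5    7.7  130.9   25.3    6.8 -127.2]
```

The tilt stopped at 23° because joint 6 is at its lower limit: the forearm already points almost along the tool. I'll fit the kinematics from the recorded states to see which elbow posture allows 32°.

```bash
cat > kin.py <<'E'
import numpy as np
from scipy.spatial.transform import Rotation as Ro
from scipy.optimize import least_squares
LO=np.array([-147.43,-19.82,-74.19,6.32,-59.91,6.04,-150.56]);HI=np.array([147.43,112.94,73.91,146.72,239.91,106.73,150.56])
D=[([71.06432966,34.37954312,-.14513083,91.67814784,.10385804,54.02263323,-4.57228458],[181.9030805,-701.37876205,241.4971417],[[.967953753,.251128035],[.251128473,-.967952877],[0,0]]),
([27.23045319,21.13140841,-7.19571977,116.97054907,3.90377097,42.14413729,-42.44227251],[466.77183214,-248.35441594,242.09542689],[[.866535422,.499115],[.499115,-.866535],[0,0]]),
([12.14701901,25.67920032,-43.58480189,116.33191679,24.05811633,47.11698978,16.51062562],[507.1526648,119.85896287,241.86356149],[[-.882126,.471012],[.471012,.882126],[.00049,-.00067]]),
([-12.01261788,27.71247996,-22.37356377,99.8360497,12.56409713,54.73651137,-37.33761535],[595.4354891,240.58236221,281.70501528],[[-.03486743,.99938774],[.99939146,.0348644],[.00098761,.00293418]]),
([14.92508539,19.57362572,-21.78598154,113.9502605,9.55063745,48.25807488,-10.18973072],[526.14484212,-41.63655897,279.29755272],[[-.0335526,.99943587],[.99943685,.03355325],[.00044651,-.00146]]),
([21.18425461,26.26734487,-3.02589758,120.25390216,2.3610968,33.76670421,-46.22527029],[480.83659007,-225.3487554,178.79375488],[[.88882894,.45822404],[.45823226,-.8888308],[-.00251448,-.0032448]]),
([20.25400959,40.78655203,-1.53037999,125.2022476,4.01546748,14.08937239,-47.69003464],[480.96529708,-227.43048577,28.27271134],[[.89012969,.45570707],[.45570726,-.89012952],[-.00013,-.0007154]])]
def fk(q,P,S):
    q=np.radians(q)*S; p=np.zeros(3);R=Ro.identity()
    ax='zyzyzyz';tr=P[:18].reshape(6,3);o=P[18:25]
    for i in range(7):
        R=R*Ro.from_euler(ax[i],q[i]+o[i])
        if i<6: p=p+R.apply(tr[i])
    return p+R.apply([0,0,P[25]]),R
E
cat > kfit.py <<'E'
from kin import *
from rig import monitor
import itertools
s=monitor.state();D.append((s['qpos'],s['tool_pos'],s['tcp_rot'][:,:2]))
def res(P,S):
    o=[]
    for q,p,c in D:
        c=np.array(c);M=np.column_stack([c,np.cross(c[:,0],c[:,1])]);a,R=fk(np.array(q),P,S);o+=list((a-p)/1.0)+list((Ro.from_matrix(M).inv()*R).as_rotvec()*300)
    o+=list(.002*(P[:18]-P0[:18]))+list(10*P[18:24])
    return np.array(o)
best=None
P0=np.zeros(26);P0[2]=340;P0[5]=300;P0[8]=300;P0[11]=220;P0[14]=220;P0[17]=100;P0[25]=100
for t in itertools.product([1,-1],repeat=3):
  for o7 in(0,np.pi/2,np.pi,-np.pi/2):
    S=np.array([-1,1,t[0],1,t[1],1,t[2]]);x=P0.copy();x[24]=o7
    r=least_squares(lambda P:res(P,S),x,max_nfev=40)
    if best is None or r.cost<best[0]: best=(r.cost,r.x,S);print(best[0],t,o7)
r=least_squares(lambda P:res(P,best[2]),best[1],max_nfev=400)
print(r.cost,best[2]);print(r.x[:18].reshape(6,3).round(1),np.degrees(r.x[18:25]).round(2),r.x[25].round(1));print(np.abs(r.fun[:len(D)*6].reshape(-1,6)).max(1).round(1))
np.save('kin.npy',np.r_[r.x,best[2]])
E
python3 kfit.py
```

```text
483301.1235507114 (1, 1, 1) 0
5637.059815977234 (1, 1, -1) 0
2929.3914700212995 (1, 1, -1) 3.141592653589793
980.9099554899689 (1, -1, -1) 0
0.09268462452285789 (-1, -1, -1) 0
0.09268462450793057 (-1, -1, -1) 1.5707963267948966
0.09268462450309235 (-1, -1, -1) 3.141592653589793
0.0926846245030496 [-1  1 -1  1 -1  1 -1]
[[ 0.000e+00 -1.490e+01  2.836e+02]
 [ 1.000e-01 -1.490e+01  3.235e+02]
 [ 1.000e-01 -1.310e+01  3.235e+02]
 [ 1.000e-01 -1.310e+01  2.211e+02]
 [-1.000e-01 -2.000e-01  2.211e+02]
 [ 1.000e-01 -2.000e-01  1.000e+02]] [-1.000e-02 -2.000e-02 -2.000e-02  2.000e-02  2.000e-02 -2.000e-02
  8.996e+01] 215.7
[0.3 0.1 0.  0.1 0.1 0.1 0.1 0.1]
```

```bash
cat > ik.py <<'E'
from kin import *
K=np.load('kin.npy');P=K[:26];S=K[26:]
def tgt(q,tilt=32,psi=2.6):
    a=np.radians(psi);b=np.radians(tilt);ex=np.array([np.cos(a)*np.cos(b),np.sin(a)*np.cos(b),np.sin(b)]);ey=np.array([-np.sin(a),np.cos(a),0]);ez=np.cross(ex,ey)
    b0=np.radians(32);E=np.array([np.cos(a)*np.cos(b0),np.sin(a)*np.cos(b0),np.sin(b0)]);Z=np.cross(E,ey)
    return np.array([602.9,74.7,92])+q[0]*E+q[1]*ey+q[2]*Z,Ro.from_matrix(np.column_stack([ex,-ey,-ez]))
def ik(p,R,seed,w=None):
    f=lambda q:np.r_[(lambda a,b:np.r_[(a-p),(R.inv()*b).as_rotvec()*300])(*fk(q,P,S)),0.0005*(q-seed) if w is None else w*(q-seed)]
    r=least_squares(f,np.clip(seed,LO+.01,HI-.01),bounds=(LO,HI),max_nfev=300);return r.x,np.abs(r.fun[:6]).max()
E
python3 - <<'E'
from ik import *
rng=np.random.default_rng(0)
for z in(28,88):
    p,R=tgt((3,0,z));out=[]
    for _ in range(150):
        q,e=ik(p,R,rng.uniform(LO,HI))
        if e<.3: out.append(q)
    out=np.array(out);print(z,len(out))
    if len(out):
        out=out[np.argsort(out[:,2])];print(out[::max(1,len(out)//14)].round(0))
E
```

```text
28 67
[[ 23.  46. -60. 135. 113.  50. 151.]
 [ 20.  44. -54. 135. 116.  46. 147.]
 [ 12.  39. -41. 136. 123.  37. 138.]
 [  6.  37. -33. 136. 128.  33. 131.]
 [  2.  35. -26. 137. 134.  30. 125.]
 [ -5.  34. -17. 137. 142.  27. 116.]
 [ -7.  34. -14. 137. 145.  26. 113.]
 [-11.  34.  -7. 137. 152.  25. 105.]
 [-15.  34.  -2. 138. 159.  24.  98.]
 [-19.  34.   4. 138. 167.  23.  89.]
 [-22.  34.   8. 138. 173.  23.  83.]
 [-30.  36.  19. 139. 189.  24.  66.]
 [-34.  37.  26. 139. 198.  26.  57.]
 [-36.  38.  30. 139. 203.  27.  52.]
 [-42.  41.  40. 139. 215.  31.  40.]
 [-47.  45.  50. 140. 225.  37.  29.]
 [-53.  54.  65. 140. 236.  49.  17.]]
88 62
[[ 23.  37. -58. 137. 109.  42. 151.]
 [ 21.  35. -55. 137. 110.  40. 149.]
 [ 10.  30. -38. 138. 118.  31. 139.]
 [  6.  29. -32. 138. 122.  28. 135.]
 [ -1.  27. -23. 139. 130.  24. 127.]
 [ -3.  27. -20. 139. 132.  23. 125.]
 [-13.  26.  -6. 139. 146.  20. 110.]
 [-22.  26.   6. 140. 163.  18.  93.]
 [-25.  27.  11. 140. 171.  18.  85.]
 [-27.  27.  13. 140. 174.  18.  82.]
 [-30.  27.  17. 140. 182.  18.  74.]
 [-39.  30.  31. 141. 204.  21.  52.]
 [-41.  31.  35. 141. 209.  22.  47.]
 [-50.  36.  50. 142. 227.  29.  30.]
 [-55.  43.  63. 142. 238.  39.  19.]
 [-56.  44.  66. 142. 240.  41.  17.]]
```

The fit is good to 0.3 mm. The only feasible family for this grasp has joint 5 at about 110–240 with joint 7 unwound, one full turn away from here. I'll unwind above the stand along a joint-space path, fed as tool poses.

```bash
cat > plan.py <<'E'
from ik import *
def plan(qs,n0=None,maxrot=8.0,maxmm=35,maxj=7.0):
    """joint waypoints -> calls of 5 rows, each row relative to call start"""
    pts=[np.array(qs[0],float)]
    for b in qs[1:]:
        a=pts[-1];b=np.array(b,float);k=1
        while True:
            seg=[a+(b-a)*i/k for i in range(k+1)];F=[fk(q,P,S) for q in seg]
            if all(np.degrees((F[i][1].inv()*F[i+1][1]).magnitude())<maxrot and np.linalg.norm(F[i+1][0]-F[i][0])<maxmm for i in range(k)) and np.abs(b-a).max()/k<maxj: break
            k+=1
        pts+=seg[1:]
    for i in range(0,len(pts)-1,5):
        p0,R0=fk(pts[i],P,S);rows=[]
        for q in pts[i+1:i+6]:
            p,R=fk(q,P,S);rows.append(np.r_[R0.inv().apply(p-p0)/100,(R0.inv()*R).as_rotvec()/1.5].round(2))
        print('[' + ', '.join(str([float(x) for x in r]+[1])  for r in rows)+']','| end tcp',p.round(0),'q',pts[min(i+5,len(pts)-1)].round(0))
E
python3 - <<'E'
from plan import *
from rig import monitor
q0=monitor.state()['qpos']
pg,Rg=tgt((3,0,130));qg,e=ik(pg,Rg,np.array([-22,26,6,140,163,18,93.]));print(qg.round(1),e)
qm=q0.copy();qm[[1,3,5]]=[8,130,24];qm[4]=25;qm[6]=-127;print(fk(qm,P,S)[0])
qn=qm.copy();qn[4]=160;qn[6]=90;print(fk(qn,P,S)[0],qn.round(1))
plan([q0,qm,qn])
E
```

```text
[-25.9  20.8  10.  140.9 160.9  13.2  94.9] 1.2591856651117392e-06
[508.34604691  15.05796047 305.62805821]
[675.3613599   71.78562511 464.10645066] [-21.9   8.    7.7 130.  160.   24.   90. ]
[[-0.02, 0.13, -0.26, -0.02, -0.0, 0.01, 1], [-0.05, 0.26, -0.53, -0.04, -0.01, 0.01, 1], [-0.1, 0.39, -0.8, -0.05, -0.01, 0.02, 1], [-0.16, 0.52, -1.07, -0.07, -0.01, 0.03, 1], [-0.12, 0.58, -1.07, -0.08, -0.01, -0.06, 1]] | end tcp [512.  10. 308.] q [ -22.    8.    8.  130.   28.   24. -122.]
[[0.04, 0.06, -0.0, -0.01, 0.01, -0.09, 1], [0.08, 0.11, -0.0, -0.03, 0.01, -0.18, 1], [0.12, 0.17, -0.01, -0.04, 0.02, -0.27, 1], [0.17, 0.22, -0.01, -0.05, 0.02, -0.36, 1], [0.22, 0.26, -0.02, -0.07, 0.02, -0.45, 1]] | end tcp [533. -13. 322.] q [-22.   8.   8. 130.  43.  24. -97.]
[[0.01, 0.07, -0.0, -0.01, 0.0, -0.09, 1], [0.02, 0.14, -0.0, -0.03, 0.0, -0.18, 1], [0.04, 0.2, -0.01, -0.04, -0.0, -0.27, 1], [0.06, 0.27, -0.01, -0.06, -0.0, -0.36, 1], [0.09, 0.33, -0.02, -0.07, -0.01, -0.45, 1]] | end tcp [558. -29. 340.] q [-22.   8.   8. 130.  59.  24. -73.]
[[-0.02, 0.07, -0.0, -0.01, -0.0, -0.09, 1
[... 1215 characters left out ...]
, [-0.19, -0.08, -0.01, 0.02, -0.04, -0.27, 1], [-0.26, -0.09, -0.01, 0.03, -0.05, -0.36, 1], [-0.32, -0.11, -0.02, 0.05, -0.06, -0.45, 1]] | end tcp [666.  21. 446.] q [-22.   8.   8. 130. 135.  24.  51.]
[[-0.05, -0.05, -0.0, 0.01, -0.01, -0.09, 1], [-0.09, -0.1, -0.0, 0.02, -0.02, -0.18, 1], [-0.14, -0.15, -0.01, 0.04, -0.02, -0.27, 1], [-0.19, -0.19, -0.01, 0.05, -0.03, -0.36, 1], [-0.25, -0.23, -0.02, 0.07, -0.03, -0.45, 1]] | end tcp [674.  52. 459.] q [-22.   8.   8. 130. 151.  24.  75.]
[[-0.02, -0.07, -0.0, 0.01, -0.0, -0.09, 1], [-0.04, -0.13, -0.0, 0.03, -0.0, -0.18, 1], [-0.07, -0.19, -0.01, 0.04, -0.01, -0.27, 1]] | end tcp [675.  72. 464.] q [-22.   8.   8. 130. 160.  24.  90.]
```

{"api": "move_arm", "payload": {
  "motion": [
    [-0.02,0.13,-0.26,-0.02,0,0.01,1],
    [-0.05,0.26,-0.53,-0.04,-0.01,0.01,1],
    [-0.1,0.39,-0.8,-0.05,-0.01,0.02,1],
    [-0.15,0.49,-1,-0.07,-0.01,0.03,1],
    [-0.15,0.49,-1,-0.07,-0.01,0.03,1]
  ]
}}

```text
t: 15.05
tool_pos: [511.2, 17.9, 301.8]
tcp_rot: [[0.923, -0.043, 0.383], [-0.005, -0.995, -0.099], [0.385, 0.09, -0.919]]
force: [0.5, 0.3, -7.4]
gripper_width: 0.482
grip_force: 114.4
```

```bash
python3 - <<'E'
from plan import *
from rig import monitor
q0=monitor.state()['qpos'];print(q0.round(1),monitor.state()['t'])
qn=np.array([-22,8,8,130,160,24,90.])
plan([q0,qn])
E
```

```text
[ -23.5    8.5    9.3  130.4   25.8   22.8 -128.3] 15.05
[[0.04, 0.05, -0.0, -0.01, 0.01, -0.09, 1], [0.09, 0.1, -0.0, -0.02, 0.01, -0.18, 1], [0.13, 0.15, -0.01, -0.04, 0.02, -0.27, 1], [0.18, 0.19, -0.01, -0.05, 0.03, -0.36, 1], [0.23, 0.24, -0.02, -0.06, 0.03, -0.45, 1]] | end tcp [531.  -5. 315.] q [ -23.    8.    9.  130.   41.   23. -103.]
[[0.02, 0.06, -0.0, -0.01, 0.0, -0.09, 1], [0.04, 0.13, -0.0, -0.03, 0.0, -0.18, 1], [0.06, 0.19, -0.01, -0.04, 0.0, -0.27, 1], [0.08, 0.25, -0.01, -0.06, 0.0, -0.36, 1], [0.11, 0.31, -0.02, -0.07, 0.0, -0.45, 1]] | end tcp [554. -22. 332.] q [-23.   8.   9. 130.  56.  23. -79.]
[[-0.01, 0.07, -0.0, -0.01, -0.0, -0.09, 1], [-0.02, 0.13, -0.0, -0.03, -0.01, -0.18, 1], [-0.03, 0.2, -0.01, -0.04, -0.01, -0.27, 1], [-0.03, 0.27, -0.01, -0.05, -0.02, -0.36, 1], [-0.03, 0.33, -0.02, -0.06, -0.03, -0.45, 1]] | end tcp [579. -31. 353.] q [-23.   8.   9. 130.  72.  23. -54.]
[[-0.04, 0.05, -0.0, -0.01, -0.01, -0.09, 1], [-0.08, 0.11, -0.0, -0.02, -0.02, -0.18, 1], [-0.11, 0.17, -0.01, -0.03, -0.03, -0.27, 1], [-0.14, 0.23, -0.01, -0.04, -0.04, -0.36, 
[... 830 characters left out ...]
1], [-0.26, -0.08, -0.01, 0.03, -0.05, -0.36, 1], [-0.33, -0.09, -0.02, 0.04, -0.06, -0.45, 1]] | end tcp [663.  16. 440.] q [-22.   8.   8. 130. 133.  24.  45.]
[[-0.05, -0.05, -0.0, 0.01, -0.01, -0.09, 1], [-0.1, -0.1, -0.0, 0.02, -0.02, -0.18, 1], [-0.15, -0.14, -0.01, 0.04, -0.03, -0.27, 1], [-0.2, -0.18, -0.01, 0.05, -0.03, -0.36, 1], [-0.26, -0.22, -0.02, 0.06, -0.04, -0.45, 1]] | end tcp [673.  45. 455.] q [-22.   8.   8. 130. 148.  24.  70.]
[[-0.02, -0.06, -0.0, 0.01, -0.0, -0.09, 1], [-0.05, -0.13, -0.0, 0.03, -0.01, -0.18, 1], [-0.07, -0.19, -0.01, 0.04, -0.01, -0.27, 1], [-0.1, -0.25, -0.01, 0.06, -0.01, -0.36, 1]] | end tcp [676.  70. 464.] q [-22.   8.   8. 130. 160.  24.  90.]
```

{"api": "move_arm", "payload": {
  "motion": [
    [0.04,0.05,0,-0.01,0.01,-0.09,1],
    [0.09,0.1,0,-0.02,0.01,-0.18,1],
    [0.13,0.15,-0.01,-0.04,0.02,-0.27,1],
    [0.18,0.19,-0.01,-0.05,0.03,-0.36,1],
    [0.23,0.24,-0.02,-0.06,0.03,-0.45,1]
  ]
}}

```text
t: 15.55
tool_pos: [531.5, -4.3, 311.9]
tcp_rot: [[0.738, 0.511, 0.441], [0.627, -0.761, -0.166], [0.251, 0.399, -0.882]]
force: [0.9, 0.0, -6.8]
gripper_width: 0.483
grip_force: 114.3
```

{"api": "move_arm", "payload": {
  "motion": [
    [0.02,0.06,0,-0.01,0,-0.09,1],
    [0.04,0.13,0,-0.03,0,-0.18,1],
    [0.06,0.19,-0.01,-0.04,0,-0.27,1],
    [0.08,0.25,-0.01,-0.06,0,-0.36,1],
    [0.11,0.31,-0.02,-0.07,0,-0.45,1]
  ]
}}

```text
t: 16.05
tool_pos: [554.4, -20.8, 328.6]
tcp_rot: [[0.272, 0.814, 0.513], [0.959, -0.183, -0.218], [-0.084, 0.551, -0.83]]
force: [0.3, 0.2, -7.5]
gripper_width: 0.481
grip_force: 114.4
```

{"api": "move_arm", "payload": {
  "motion": [
    [-0.01,0.07,0,-0.01,0,-0.09,1],
    [-0.02,0.13,0,-0.03,-0.01,-0.18,1],
    [-0.03,0.2,-0.01,-0.04,-0.01,-0.27,1],
    [-0.03,0.27,-0.01,-0.05,-0.02,-0.36,1],
    [-0.03,0.33,-0.02,-0.06,-0.03,-0.45,1]
  ]
}}

```text
t: 16.55
tool_pos: [579.6, -29.5, 348.9]
tcp_rot: [[-0.257, 0.768, 0.586], [0.846, 0.472, -0.247], [-0.466, 0.432, -0.772]]
force: [0.5, 0.2, -7.5]
gripper_width: 0.481
grip_force: 114.4
```

```bash
python3 - <<'E'
from plan import *
from rig import monitor
q0=monitor.state()['qpos'];print(q0.round(1),monitor.state()['t'])
qn=np.array([-22,8,8,130,160,24,90.])
plan([q0,qn])
E
```

```text
[-18.8   8.8   4.2 129.7  70.1  23.8 -52.3] 16.55
[[-0.04, 0.05, -0.0, -0.01, -0.01, -0.09, 1], [-0.08, 0.11, -0.01, -0.02, -0.02, -0.18, 1], [-0.12, 0.17, -0.01, -0.03, -0.03, -0.27, 1], [-0.16, 0.23, -0.02, -0.04, -0.04, -0.36, 1], [-0.19, 0.29, -0.03, -0.05, -0.06, -0.45, 1]] | end tcp [605. -31. 372.] q [-19.   9.   5. 130.  86.  24. -28.]
[[-0.06, 0.03, -0.0, -0.01, -0.01, -0.09, 1], [-0.12, 0.07, -0.01, -0.01, -0.03, -0.18, 1], [-0.18, 0.1, -0.01, -0.01, -0.04, -0.27, 1], [-0.24, 0.14, -0.02, -0.02, -0.06, -0.36, 1], [-0.29, 0.19, -0.03, -0.02, -0.07, -0.45, 1]] | end tcp [629. -23. 397.] q [-20.   9.   5. 130. 101.  24.  -3.]
[[-0.07, 0.0, -0.0, 0.0, -0.01, -0.09, 1], [-0.14, 0.01, -0.01, 0.0, -0.03, -0.18, 1], [-0.21, 0.02, -0.01, 0.0, -0.04, -0.27, 1], [-0.27, 0.03, -0.02, 0.01, -0.06, -0.36, 1], [-0.34, 0.05, -0.03, 0.01, -0.07, -0.45, 1]] | end tcp [649.  -7. 419.] q [-20.   8.   6. 130. 117.  24.  21.]
[[-0.06, -0.03, -0.0, 0.01, -0.01, -0.09, 1], [-0.13, -0.05, -0.01, 0.01, -0.03, -0.18, 1], [-0.19, -0.07, -0.01, 0.02, -0.04, -0.27, 1], [-0.26, -0.09, -0.02, 0.03, -0.05, -0.36, 1], [-0.33, -0.1, -0.03, 0.04, -0.06, -0.45, 1]] | end tcp [664.  16. 440.] q [-21.   8.   7. 130. 132.  24.  46.]
[[-0.05, -0.05, -0.0, 0.01, -0.01, -0.09, 1], [-0.1, -0.1, -0.01, 0.02, -0.02, -0.18, 1], [-0.15, -0.14, -0.01, 0.04, -0.03, -0.27, 1], [-0.2, -0.18, -0.02, 0.05, -0.03, -0.36, 1], [-0.26, -0.22, -0.03, 0.06, -0.04, -0.45, 1]] | end tcp [673.  45. 455.] q [-22.   8.   7. 130. 148.  24.  70.]
[[-0.02, -0.06, -0.0, 0.01, -0.0, -0.09, 1], [-0.05, -0.13, -0.01, 0.03, -0.01, -0.18, 1], [-0.07, -0.19, -0.01, 0.04, -0.01, -0.27, 1], [-0.11, -0.25, -0.02, 0.06, -0.01, -0.36, 1]] | end tcp [676.  70. 464.] q [-22.   8.   8. 130. 160.  24.  90.]
```

Tracking is accurate, so I continue the unwinding.

{"api": "move_arm", "payload": {
  "motion": [
    [-0.04,0.05,0,-0.01,-0.01,-0.09,1],
    [-0.08,0.11,-0.01,-0.02,-0.02,-0.18,1],
    [-0.12,0.17,-0.01,-0.03,-0.03,-0.27,1],
    [-0.16,0.23,-0.02,-0.04,-0.04,-0.36,1],
    [-0.19,0.29,-0.03,-0.05,-0.06,-0.45,1]
  ]
}}

```text
t: 17.05
tool_pos: [604.8, -31.6, 372.6]
tcp_rot: [[-0.614, 0.414, 0.673], [0.339, 0.907, -0.249], [-0.713, 0.075, -0.697]]
force: [-0.2, 0.1, -6.3]
gripper_width: 0.481
grip_force: 114.3
```

{"api": "move_arm", "payload": {
  "motion": [
    [-0.06,0.03,0,-0.01,-0.01,-0.09,1],
    [-0.12,0.07,-0.01,-0.01,-0.03,-0.18,1],
    [-0.18,0.1,-0.01,-0.01,-0.04,-0.27,1],
    [-0.24,0.14,-0.02,-0.02,-0.06,-0.36,1],
    [-0.29,0.19,-0.03,-0.02,-0.07,-0.45,1]
  ]
}}

```text
t: 17.55
tool_pos: [627.8, -23.6, 396.1]
tcp_rot: [[-0.663, -0.057, 0.747], [-0.329, 0.918, -0.222], [-0.673, -0.393, -0.627]]
force: [0.8, -0.2, -6.2]
gripper_width: 0.48
grip_force: 114.4
```

{"api": "move_arm", "payload": {
  "motion": [
    [-0.07,0,0,0,-0.01,-0.09,1],
    [-0.14,0.01,-0.01,0,-0.03,-0.18,1],
    [-0.21,0.02,-0.01,0,-0.04,-0.27,1],
    [-0.27,0.03,-0.02,0.01,-0.06,-0.36,1],
    [-0.34,0.05,-0.03,0.01,-0.07,-0.45,1]
  ]
}}

```text
t: 18.05
tool_pos: [647.5, -7.1, 418.4]
tcp_rot: [[-0.41, -0.422, 0.809], [-0.849, 0.5, -0.169], [-0.333, -0.756, -0.564]]
force: [1.3, -0.7, -6.7]
gripper_width: 0.482
grip_force: 114.4
```

{"api": "move_arm", "payload": {
  "motion": [
    [-0.06,-0.03,0,0.01,-0.01,-0.09,1],
    [-0.13,-0.05,-0.01,0.01,-0.03,-0.18,1],
    [-0.19,-0.07,-0.01,0.02,-0.04,-0.27,1],
    [-0.26,-0.09,-0.02,0.03,-0.05,-0.36,1],
    [-0.33,-0.1,-0.03,0.04,-0.06,-0.45,1]
  ]
}}

```text
t: 18.55
tool_pos: [663.1, 16.1, 439.1]
tcp_rot: [[-0.004, -0.515, 0.857], [-0.984, -0.152, -0.095], [0.179, -0.844, -0.506]]
force: [0.7, 0.7, -7.1]
gripper_width: 0.482
grip_force: 114.5
```

```bash
python3 - <<'E'
from plan import *
from rig import monitor
s=monitor.state();q0=s['qpos'];print(q0.round(1),s['t'],s['force'],s['gripper_width'])
pg,Rg=tgt((3,0,130));qg,e=ik(pg,Rg,np.array([-20,21,6,140,155,15,95.]),w=.002);print(pg,qg.round(1),e)
plan([q0,qg])
E
```

```text
[-21.7   8.    7.8 129.6 130.9  22.5  47.3] 18.55 [ 0.67106812  0.73759689 -7.12343344] 0.4815893573058745
[536.62293786  71.69037622 203.83601029] [-24.   20.7   7.4 140.8 156.5  13.5  99.3] 1.2614865954954644e-05
[[-0.11, 0.2, 0.05, -0.02, -0.02, -0.08, 1], [-0.22, 0.4, 0.1, -0.04, -0.03, -0.16, 1], [-0.32, 0.6, 0.14, -0.06, -0.05, -0.25, 1], [-0.42, 0.81, 0.17, -0.07, -0.07, -0.33, 1], [-0.51, 1.02, 0.18, -0.09, -0.1, -0.41, 1]] | end tcp [626.  49. 334.] q [-23.  13.   8. 134. 142.  19.  69.]
[[-0.19, 0.12, 0.05, -0.01, -0.02, -0.08, 1], [-0.37, 0.25, 0.1, -0.02, -0.05, -0.16, 1], [-0.56, 0.39, 0.13, -0.03, -0.08, -0.24, 1], [-0.74, 0.53, 0.16, -0.04, -0.11, -0.32, 1], [-0.91, 0.68, 0.17, -0.04, -0.14, -0.4, 1]] | end tcp [566.  68. 238.] q [-24.  19.   8. 139. 152.  15.  91.]
[[-0.22, 0.03, 0.05, -0.0, -0.03, -0.08, 1], [-0.44, 0.06, 0.1, -0.0, -0.06, -0.16, 1]] | end tcp [537.  72. 204.] q [-24.  21.   7. 141. 156.  13.  99.]
```

{"api": "move_arm", "payload": {
  "motion": [
    [-0.11,0.2,0.05,-0.02,-0.02,-0.08,1],
    [-0.22,0.4,0.1,-0.04,-0.03,-0.16,1],
    [-0.32,0.6,0.14,-0.06,-0.05,-0.25,1],
    [-0.42,0.81,0.17,-0.07,-0.07,-0.33,1],
    [-0.5,1,0.18,-0.09,-0.1,-0.41,1]
  ]
}}

```text
t: 19.05
tool_pos: [626.8, 49.3, 335.3]
tcp_rot: [[0.443, -0.489, 0.751], [-0.725, -0.689, -0.02], [0.527, -0.535, -0.66]]
force: [0.3, -0.7, -5.8]
gripper_width: 0.481
grip_force: 114.3
```

{"api": "move_arm", "payload": {
  "motion": [
    [-0.19,0.12,0.05,-0.01,-0.02,-0.08,1],
    [-0.37,0.25,0.1,-0.02,-0.05,-0.16,1],
    [-0.56,0.39,0.13,-0.03,-0.08,-0.24,1],
    [-0.74,0.53,0.16,-0.04,-0.11,-0.32,1],
    [-0.91,0.68,0.17,-0.04,-0.14,-0.4,1]
  ]
}}

```text
t: 19.55
tool_pos: [567.7, 68.5, 240.8]
tcp_rot: [[0.786, -0.148, 0.6], [-0.206, -0.978, 0.029], [0.582, -0.147, -0.8]]
force: [0.6, 0.3, -7.0]
gripper_width: 0.482
grip_force: 114.2
```

{"api": "move_arm", "payload": {
  "motion": [
    [-0.22,0.03,0.05,0,-0.03,-0.08,1],
    [-0.44,0.06,0.1,0,-0.06,-0.16,1],
    [-0.44,0.06,0.1,0,-0.06,-0.16,1],
    [-0.44,0.06,0.1,0,-0.06,-0.16,1]
  ]
}}

```text
t: 19.95
tool_pos: [540.1, 71.8, 208.2]
tcp_rot: [[0.846, 0.042, 0.531], [0.026, -0.999, 0.037], [0.532, -0.018, -0.846]]
force: [0.7, 0.2, -6.7]
gripper_width: 0.481
grip_force: 114.1
```

```bash
cat > hand.py <<'E'
from tgt import *
def inhand(f):
    s,_=off((4,0,88)); im,m=snap('wrist',f);R=s['tcp_rot']
    hsv=cv2.cvtColor(im,cv2.COLOR_RGB2HSV)
    b=cv2.cvtColor(cv2.imread('pics/w6.png'),cv2.COLOR_BGR2GRAY);g=cv2.cvtColor(im,cv2.COLOR_RGB2GRAY)
    # unit in hand vs w6: features by template (foot/shaft end, tall plate)
    for (y0,y1,x0,x1) in[(80,150,210,360),(150,230,235,335),(240,290,200,260)]:
        r=cv2.matchTemplate(g[max(0,y0-30):y1+30,x0-30:x1+30],b[y0:y1,x0:x1],cv2.TM_CCOEFF_NORMED);_,v,_,l=cv2.minMaxLoc(r);print('score',round(v,2),'moved px',l[0]-30,l[1]-min(30,y0))
    return im,m,s
E
python3 - <<'E'
from hand import *
inhand('w8')
E
```

```text
t 19.95 tcp [540.1  71.8 208.2] q [-25.  20.  10. 140. 164.  12.  91.] F [ 0.7  0.2 -6.7] w 40.9 114.11107778549194
tcp in cradle [ 8.300e+00 -1.000e-01  1.318e+02]
shift [-0.044  0.006  0.438] rot [-0.0086 -0.0019 -0.0084]
score 0.69 moved px 0 0
score 0.86 moved px -1 -1
score 0.59 moved px 1 0
```

In the flipped posture now at the full 32° tilt, and the unit has not shifted in the hand. Descending along the cradle normal.

{"api": "move_arm", "payload": {
  "motion": [
    [-0.04,0.01,0.2,-0.009,-0.002,-0.008,1],
    [-0.04,0.01,0.44,-0.009,-0.002,-0.008,1],
    [-0.04,0.01,0.44,-0.009,-0.002,-0.008,1],
    [-0.04,0.01,0.44,-0.009,-0.002,-0.008,1]
  ]
}}

```text
t: 20.4
tool_pos: [560.1, 72.1, 169.6]
tcp_rot: [[0.847, 0.045, 0.53], [0.039, -0.999, 0.024], [0.531, 0.0, -0.848]]
force: [-0.6, -0.6, -7.1]
gripper_width: 0.483
grip_force: 113.7
```

{"api": "move_arm", "payload": {
  "motion": [
    [0,0,0.2,0,0,0,1],
    [0,0,0.4,0,0,0,1],
    [0,0,0.4,0,0,0,1],
    [0,0,0.4,0,0,0,1]
  ]
}}

```text
t: 20.8
tool_pos: [580.7, 73.1, 136.3]
tcp_rot: [[0.847, 0.046, 0.53], [0.04, -0.999, 0.024], [0.531, 0.001, -0.847]]
force: [-0.9, 0.5, -7.1]
gripper_width: 0.479
grip_force: 113.9
```

```bash
python3 - <<'E'
from hand import *
im,m,s=inhand('w9')
off((4,0,33))
# predicted cradle + foot features vs picture: overlay
o=cv2.cvtColor(im,cv2.COLOR_RGB2BGR)
o=cv2.resize(o[60:340,150:430],(560,560),interpolation=cv2.INTER_CUBIC)
for n,q in {**pts,'a':(78,35,8),'b':(78,-35,8)}.items():
    u=proj(m,cr(C,PSI,q));print(n,u.round(1));w=((u-[150,60]+.5)*2-.5).round().astype(int);cv2.circle(o,tuple(int(x) for x in w),2,(0,0,255),-1)
cv2.imwrite('pics/c9.png',o)
E
```

```text
t 20.8 tcp [580.7  73.1 136.3] q [-21.  31.   5. 139. 167.  21.  89.] F [-0.9  0.5 -7.1] w 40.7 113.87861967086792
tcp in cradle [ 4.6 -0.6 49.3]
shift [-0.005 -0.006 -0.387] rot [ 0.0001 -0.0007  0.0009]
score 0.67 moved px 0 0
score 0.86 moved px -1 -1
score 0.81 moved px 1 0
t 20.85 tcp [580.6  73.1 136.5] q [-21.  31.   5. 139. 167.  21.  89.] F [ 0.2 -0.5 -6.7] w 41.0 113.87930989265442
tcp in cradle [ 4.6 -0.6 49.6]
shift [-0.007 -0.006  0.166] rot [-0.0001 -0.001   0.001 ]
A [196.7 110.3]
B [369.5 110.5]
C [214.2 362.9]
D [352.1 363. ]
E [228.3 345.6]
F [338.1 345.7]
G [215.8 110.6]
H [350.5 110.7]
a [212.6 110.1]
b [353.5 110.2]
```

View pics/c9.png

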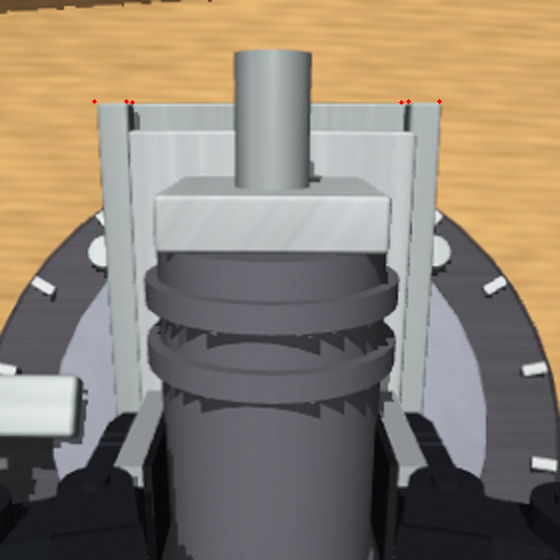

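The overlay shows predicted and actual cradle corners agreeing within 1 px. The foot is about 0.6 mm to the right, in line with the measured TCP. Going down gently.

{"api": "move_arm", "payload": {
  "motion": [
    [-0.01,-0.006,0.08,0,0,0,1],
    [-0.01,-0.006,0.16,0,0,0,1],
    [-0.01,-0.006,0.16,0,0,0,1],
    [-0.01,-0.006,0.16,0,0,0,1]
  ]
}}

```text
t: 21.25
tool_pos: [588.7, 74.3, 121.2]
tcp_rot: [[0.847, 0.047, 0.53], [0.041, -0.999, 0.024], [0.53, 0.001, -0.848]]
force: [-1.2, -0.8, -6.9]
gripper_width: 0.477
grip_force: 114.1
```

{"api": "move_arm", "payload": {
  "motion": [
    [0,0,0.02,0,0,0,1],
    [0,0,0.03,0,0,0,1],
    [0,0,0.03,0,0,0,1]
  ]
}}

```text
t: 21.55
tool_pos: [590.4, 74.4, 118.9]
tcp_rot: [[0.846, 0.047, 0.53], [0.04, -0.999, 0.024], [0.531, 0.001, -0.847]]
force: [0.5, 0.0, -6.8]
gripper_width: 0.481
grip_force: 114.1
```

```bash
python3 - <<'E'
from tgt import *
s,Rt=off((3,0,28)); print('F tool',(s['tcp_rot'].T@s['force']).round(1),'T',s['torque'].round(2))
E
```

```text
t 21.55 tcp [590.4  74.4 118.9] q [-20.  34.   5. 138. 168.  23.  89.] F [ 0.5  0.  -6.8] w 40.9 114.07624840736389
tcp in cradle [ 3.6  0.3 29.4]
shift [-0.006  0.003  0.014] rot [-0.0002 -0.0008  0.0014]
F tool [-3.2 -0.   6. ] T [-0.08  1.27 -0.02]
```

{"api": "move_arm", "payload": {
  "motion": [
    [0,0.003,0.01,0,0,0,1],
    [0,0.003,0.015,0,0,0,1],
    [0,0.003,0.015,0,0,0,1]
  ]
}}

```text
t: 21.85
tool_pos: [590.7, 74.3, 118.3]
tcp_rot: [[0.846, 0.048, 0.531], [0.041, -0.999, 0.025], [0.532, 0.001, -0.847]]
force: [-6.6, 1.3, 4.5]
gripper_width: 0.482
grip_force: 116.2
```

{"api": "move_arm", "payload": {
  "motion": [
    [0,0,0.01,0,0,0,1],
    [0,0,0.01,0,0,0,1],
    [0,0,0.01,0,0,0,1]
  ]
}}

```text
t: 22.15
tool_pos: [590.8, 74.3, 118.3]
tcp_rot: [[0.846, 0.048, 0.532], [0.041, -0.999, 0.025], [0.532, 0.0, -0.847]]
force: [-13.2, 0.5, 16.9]
gripper_width: 0.481
grip_force: 118.2
```

```bash
python3 - <<'E'
from tgt import *
s,Rt=off((3,0,28)); print('F tool',(s['tcp_rot'].T@s['force']).round(1),'T',s['torque'].round(2))
E
```

```text
t 22.15 tcp [590.8  74.3 118.3] q [-20.  34.   5. 138. 168.  23.  89.] F [-13.2   0.5  16.9] w 40.9 118.16209673881531
tcp in cradle [ 3.6  0.1 28.7]
shift [-0.006  0.001  0.007] rot [-0.0008 -0.0018  0.0015]
F tool [ -2.2  -1.1 -21.3] T [0.2  0.97 0.16]
```

The unit rests on the cradle floor with about 27 N normal force. I'll slide it gently downhill to the stop.

{"api": "move_arm", "payload": {
  "motion": [
    [-0.01,0,-0.005,0,0,0,1],
    [-0.02,0,-0.005,0,0,0,1],
    [-0.03,0,-0.005,0,0,0,1],
    [-0.03,0,-0.005,0,0,0,1]
  ]
}}

```text
t: 22.55
tool_pos: [590.8, 74.3, 118.3]
tcp_rot: [[0.843, 0.047, 0.536], [0.04, -0.999, 0.026], [0.537, -0.0, -0.844]]
force: [-5.5, 0.7, 17.0]
gripper_width: 0.481
grip_force: 117.0
```

```bash
python3 - <<'E'
from tgt import *
s,Rt=off((0,0,28)); print('F tool',(s['tcp_rot'].T@s['force']).round(1),'T',s['torque'].round(2))
E
```

```text
t 22.55 tcp [590.8  74.3 118.3] q [-20.  34.   4. 138. 168.  24.  89.] F [-5.5  0.7 17. ] w 40.9 117.04016089439392
tcp in cradle [ 3.6  0.2 28.7]
shift [-0.036  0.001  0.007] rot [-0.0008 -0.0056  0.0011]
F tool [  4.5  -0.9 -17.2] T [-0.06 -0.16 -0.01]
```

{"api": "move_arm", "payload": {
  "motion": [
    [-0.01,0,-0.01,0,0,0,1],
    [-0.02,0,-0.012,0,0,0,1],
    [-0.02,0,-0.012,0,0,0,1],
    [-0.02,0,-0.012,0,0,0,1]
  ]
}}

```text
t: 22.95
tool_pos: [586.2, 73.9, 115.5]
tcp_rot: [[0.847, 0.048, 0.53], [0.041, -0.999, 0.024], [0.531, 0.001, -0.848]]
force: [-3.3, -0.6, 0.4]
gripper_width: 0.48
grip_force: 115.6
```

```bash
python3 - <<'E'
from tgt import *
s,Rt=off((0,0,28)); print('F tool',(s['tcp_rot'].T@s['force']).round(1),'T',s['torque'].round(2))
E
```

```text
t 22.95 tcp [586.2  73.9 115.5] q [-20.  34.   4. 139. 168.  24.  89.] F [-3.3 -0.6  0.4] w 40.8 115.58094263076782
tcp in cradle [-1.7 -0.  28.8]
shift [ 0.017 -0.     0.008] rot [-0.0003 -0.0006  0.0015]
F tool [-2.6  0.4 -2.1] T [0.06 1.11 0.03]
```

It is now at the stop (unit x about −0.6 mm), flat, with light contact. Release slowly, then retreat along the cradle normal.

{"api": "move_arm", "payload": {
  "motion": [
    [0,0,0.005,0,0,0,1],
    [0,0,0.005,0,0,0,1],
    [0,0,0.005,0,0,0,1]
  ],
  "newtons": 40
}}

```text
t: 23.25
tool_pos: [586.3, 73.9, 115.5]
tcp_rot: [[0.846, 0.048, 0.53], [0.041, -0.999, 0.025], [0.531, 0.001, -0.847]]
force: [-7.7, -0.1, 8.4]
gripper_width: 0.48
grip_force: 116.2
```

{"api": "move_arm", "payload": {
  "motion": [
    [0,0,0,0,0,0,-1],
    [0,0,0,0,0,0,-1],
    [0,0,0,0,0,0,-1],
    [0,0,0,0,0,0,-1],
    [0,0,0,0,0,0,-1]
  ]
}}

```text
t: 23.75
tool_pos: [587.0, 74.0, 115.2]
tcp_rot: [[0.846, 0.047, 0.531], [0.04, -0.999, 0.025], [0.531, 0.001, -0.847]]
force: [-0.2, 0.5, 1.1]
gripper_width: 1.0
grip_force: 0.0
```

```bash
python3 - <<'E'
from tgt import *
s,Rt=off((0,0,28)); print('F tool',(s['tcp_rot'].T@s['force']).round(1))
im,m=snap('wrist','w10');g=cv2.cvtColor(im,cv2.COLOR_RGB2HSV)
b=cv2.cvtColor(cv2.imread('pics/w9.png'),cv2.COLOR_BGR2GRAY)
E
```

```text
t 23.75 tcp [587.   74.  115.2] q [-20.  34.   4. 138. 168.  24.  89.] F [-0.2  0.5  1.1] w 85.0 0.0
tcp in cradle [-1.2  0.  28.1]
shift [0.012 0.    0.001] rot [-0.0003 -0.0011  0.0014]
F tool [ 0.5 -0.5 -1. ]
```

{"api": "move_arm", "payload": {
  "motion": [
    [0,0,-0.15,0,0,0,-1],
    [0,0,-0.4,0,0,0,-1],
    [0,0,-0.7,0,0,0,-1],
    [0,0,-1,0,0,0,-1],
    [0,0,-1,0,0,0,-1]
  ]
}}

```text
t: 24.3
tool_pos: [532.6, 71.3, 202.4]
tcp_rot: [[0.845, 0.047, 0.532], [0.04, -0.999, 0.026], [0.533, -0.0, -0.846]]
force: [0.9, 0.4, 0.4]
gripper_width: 1.001
grip_force: 0.0
```

```bash
python3 - <<'E'
from tgt import *
off((0,0,28)); im,m=snap('wrist','w11')
hsv=cv2.cvtColor(im,cv2.COLOR_RGB2HSV)
for n,q in {'shaft end top':(79,0,39),'shaftL':(79,7,32),'shaftR':(79,-7,32),'crA':(78,43,8),'crB':(78,-43,8),'footL':(65,32,8),'footR':(65,-32,8)}.items(): print(n,proj(m,cr(C,PSI,q)).round(1))
mk=(hsv[...,1]<75)
u0=int(proj(m,cr(C,PSI,(79,0,35)))[0])
for u in(u0-60,u0-45,u0-5,u0,u0+5,u0+45,u0+60): print(u,'first grey row',np.where(cv2.morphologyEx(mk.astype(np.uint8),cv2.MORPH_OPEN,np.ones((5,5)))[40:,u])[0].min()+40)
v0=int(proj(m,cr(C,PSI,(79,0,39)))[1])
for v in range(v0+2,v0+9,3):
    q=np.where(mk[v,u0-40:u0+40])[0]; print(v,'shaft cols',q.min()+u0-40,q.max()+u0-40)
g=cv2.cvtColor(im,cv2.COLOR_RGB2GRAY).astype(int)
v=int(proj(m,cr(C,PSI,(64,30,8)))[1])+4
c0=int(proj(m,cr(C,PSI,(65,46,8)))[0]);c1=int(proj(m,cr(C,PSI,(65,-46,8)))[0]);print('row',v,c0);print(g[v,c0:c1])
E
```

```text
t 24.3 tcp [532.6  71.3 202.4] q [-27.  21.  11. 142. 164.  14.  92.] F [0.9 0.4 0.4] w 85.1 0.0
tcp in cradle [ -1.2  -0.2 130.9]
shift [ 9.000e-03 -1.000e-03  1.029e+00] rot [-0.0009 -0.0024  0.0008]
shaft end top [284.4 101.6]
shaftL [273.7 102.2]
shaftR [295.  102.2]
crA [225.5 105.7]
crB [343.5 105.8]
footL [241.  123.8]
footR [327.9 123.9]
224 first grey row 147
239 first grey row 107
279 first grey row 102
284 first grey row 102
289 first grey row 102
329 first grey row 107
344 first grey row 146
103 shaft cols 275 294
106 shaft cols 274 295
109 shaft cols 244 323
row 129 222
[166 165 164 163 160 140 153 161 166 166 166 168 171 170 164 130  57  69
  96 113 155 179 179 180 181 184 187 188 187 186 186 188 194 192 189 185
 184 185 186 184 186 191 192 189 187 185 186 187 189 188 190 189 147 107
 113 127 141 149 153 155 160 163 168 167 162 156 150 141 133 125 113 100
  80 117 170 184 187 191 191 188 185 183 184 183 182 182 181 182 183 182
 181 180 179 181 179 182 183 181 181 184 186 190 189 186 182 160 138 169
 170 138  48 135 165 168 168 167 166 167 166 165 158 134 170 169]
```

The unit's shaft and foot lie within 1 px of the predicted home pose, the cradle has not turned, and the gripper is clear. Handing in.

```bash
python3 -c "
from rig import job
print(job.close_job())"
```

```text
the job is handed in; nothing more can be done
None
```

I turned the swivel three clicks clockwise to face the index fin and laid the roller unit flat in the cradle against the bottom stop, then released it and handed the job in at about 24 s of the 58 s. The last camera check put it within 1 px of its home pose; the hand-in returned no verdict.

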